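# Refill the capsule dispenser and hold its key

### The arm

A 6-joint arm with a two-finger parallel gripper is mounted at the origin on the work surface. World frame = base frame: x ahead of the robot, y to its left, z up, the work surface at z = 0. Lengths are in m, angles in rad, forces in N, time in s.
With the tool pointing down it reaches from about 0.35 to 0.85 m from the base axis. Payload 8.1 kg.
Tool frame: the origin (TCP) lies on the centre line of the jaws, within the pads' length; the fingertips stand 19 mm ahead of it and the grasp point (between the pads) is the TCP (robot.tips_ahead is the distance from the TCP to the fingertips, in m); y points along the fingers, z is the direction in which the jaws open and shut, and the axes are right-handed (so a half turn about y gives the same grasp; the last joint's range is limited). The gripper opens to 93 mm and grips with 3 to 60 N. Pads are 15 mm wide; open, the fingers measure 128 mm over their backs; the gripper's body (75 mm by 188 mm) begins 65 mm behind the grasp point.
Start: joints at [1.197, 0.13, 1.488, -0, 1.523, -0.085], TCP at [0.171, 0.575, 0.206] pointing down, gripper open.
Joint ranges: [-2.96, 2.96], [-0.89, 2.26], [0.02, 2.5], [-1.34, 4.48], [0, 2.73], [-2.66, 2.66]. Speed limits (rad/s): [2.39, 2.39, 2.79, 3.14, 3.14, 3.14].

### API

Orientations are given as a rotation vector (axis times angle).
In Python, from plant import robot, imaging, models gives the robot as it stands.
- The arm moves only by the tool carry_out, never from a script. Its argument "motion" is one flat list of numbers, 7 for each row, row after row: the shift along the tool's x, y, z in m, then the turn, a rotation vector about the tool's x, y, z in degrees, then the opening, from -1 (shut) to 1 (fully open). A call has exactly 5 rows; each row shifts and turns the pose as measured when the row begins, along the tool's axes as they then stand; what a row does not reach is not made up. A row lasts 1/10 s, in which the tool goes at most 50 mm and 8.59 degrees, less where a joint would pass 70% of its speed; a pose out of reach is approached as far as the arm can. A call is refused whole if a number of a shift passes 0.05 or a number of a turn 8.59, either way. A call with a gripper value outside its range is refused whole. The fingers move at their own pace and stop on an object; "squeeze" is the grip in N (left out, the last holds). Time passes only in rows, so rows that do not move let the fingers close, or fill a call up. It gives the time, the measured TCP pose, the force and the opening at its end, in the units of the state.
- robot.read_state(): the state, without advancing time (a new reading comes with each control period).
- imaging.read_camera(name): name is "scene" or "top"; returns the picture (480x640x3 uint8, blue, green, red); there is no depth.
- imaging.camera_model(name): a dict with "K" (3x3 intrinsics, pixels), "k1" (the pictures are not rectified: a ray, as slopes to the right and down, at radius r is drawn at 1 + k1 r^2 times it, then the intrinsics apply), "position" and "orientation" of the camera in the world. Camera axes: x right, y down, z forward; pixel columns grow to the right and rows downward; lengths in m; the calibration is good to about 2 mm. A picture is of the moment at which its call begins. camera_model takes no time and is no camera call.
- robot.close_job(): hands the job in, once; it reports no verdict.
Trained networks look in the newest picture that a camera, given by its name, has taken for a name from the list of things; names that differ only in an ending like _2 or _b are one class to them, and where a whole thing is asked for, a point or a joint stands for the part that bears it (a point fixed in the world has none). Each returns a list of dicts, best first, with "confidence" (0 to 1); they miss things now and then, are a little off and sometimes report something else, mostly with a low value. They report only what shows in the picture. A call takes as long as a camera call. They do not tell look-alikes from the thing itself.
- models.outline_of(camera, thing): "pixels" (480x640 bool, what is visible of it) and "pixel" ([column, row] in pixels, amid what is visible of it).
The state is a dict: "t": time; "q": joint angles; "dq": joint speeds; "joint_torque": joint torques, N m; "tool_pos": TCP position; "orientation": TCP orientation; "force": force on the tool from outside, world axes, zero at the start; "wrist_torque": the same for the moment, N m; "opening": finger opening in m.
Only numpy, scipy, OpenCV 4.12 (cv2) and the standard library are available. Lean on these libraries where they do the work, as an engineer would, in place of code of your own. Each camera call takes 0.05 s, during which the arm holds its last target.

### The job

Pick up the small tray, tip its five prize capsules into the dispenser's open hopper, and stand the empty tray back upright on the counter. Then take the key with the round bow from the key block, push it fully home into the dispenser's lock past the sticky pins, turn it a quarter turn clockwise seen from above, and finish while still gripping the key and holding it turned against its spring. Leave the square-bowed key and the other things on the counter alone.

Things in the scene. Friction and masses are not known exactly. Their poses are not given: they have to be found in the camera images.
- tray: Aluminium tray, mm, 200 to 325 g. Origin under it, x towards the pouring end, z up. 4 thick floor x -53 to 40, then a ramp up at 27 degrees to the lip at x 86; open at that end. Side and rear walls 40 high, 108 wide (y). Level, the capsules stay in; they roll out when it is tipped lip-down by over about 40 degrees. A flat black grip plate stands at the rear.
- tray_grip (a point): Point in the middle of the tray's grip plate at tray x -58, 72 above the tray's foot; axes as the tray's. The plate is 12 thick (x), 50 wide (y), its top 92 above the foot. Pinch it from above across x, fingertips 45 or more above the counter.
- tray_lip (a point): Middle of the pouring lip's top edge, at tray x 86, z 27; the lip is 108 wide along y.
- capsule0: White ball-shaped prize capsule, 32 in diameter, 20 g, origin at its centre, one of five alike lying loose in the tray.
- capsule1: White ball-shaped prize capsule, 32 in diameter, 20 g, origin at its centre, one of five alike lying loose in the tray.
- capsule2: White ball-shaped prize capsule, 32 in diameter, 20 g, origin at its centre, one of five alike lying loose in the tray.
- capsule3: White ball-shaped prize capsule, 32 in diameter, 20 g, origin at its centre, one of five alike lying loose in the tray.
- capsule4: White ball-shaped prize capsule, 32 in diameter, 20 g, origin at its centre, one of five alike lying loose in the tray.
- dispenser: Fixed white capsule dispenser on the counter: base 200 (x) x 360 (y) x 60 high, origin under its centre. On it at local y = -90 the grey open hopper, 148 x 148 outside, walls 4, rim 134 above the counter; at local y = +100 the steel lock ring, 52 across, 34 high.
- hopper_floor (a point): Centre of the hopper's inner floor, 64 above the counter; inside 140 x 140, walls 70 high. Axes as the dispenser's.
- keyhole (a point): Centre of the keyhole in the lock's top face, 97 above the counter, opening upward. Axes fixed to the dispenser. At rest the slot is 14 along x, 7 along y, chamfered. The key goes straight down, its x along this x (either way), 28 until its shoulder rests on the lock. Sticky spring pins: from the sides 9 and 18 down (up to 6 N sideways), one from below, from 12 down; push 5 to 10 N.
- lock (a joint): Turn of the lock's square brass plug, rad: 0 at rest, grows clockwise seen from above, to a stop at 1.57. It springs back when let go (about 0.1 N m at a quarter turn). The key has about 0.2 rad of play in the slot, so that the lock lags the key.
- key_block: Fixed wooden block 140 (x) x 50 (y) x 35 high, origin under its centre; two slots in its top at local x = -35 and 35 hold the two keys, blades down 25 deep, blade widths along the block's x, blade tips 10 above the counter.
- round_key: The dispenser's key: black round disc bow, 34 in diameter. It stands in one of the two slots of the key block, upright, blade down. Origin: blade tip; z up, x across the blade. Steel blade 12 wide (x), 5 thick (y), 28 long, tapered tip; then a 20 x 9 shoulder, a neck, and the bow, 9 thick (y), its centre 60 above the origin. 30 g. Both ways round alike.
- square_key: Another key, to be left alone: square bow 31 wide, 34 high. It stands in the other slot, upright, blade down. Origin: blade tip; z up, x across the blade. Steel blade 12 wide (x), 5 thick (y), 28 long, tapered tip; then a 20 x 9 shoulder, a neck, and the bow, 9 thick (y), its centre 60 above the origin. 30 g. Both ways round alike.
- pen_pot: Bystander: blue ceramic pot, 64 across, 100 high, origin under it.
- sweet_jar: Bystander: glass jar with lid, 72 across, 110 high, origin under it.
- gift_box: Bystander: small blue gift box 60 x 60 x 40 high, origin under it.
- ribbon_spool: Bystander: ribbon spool standing on its flange, 60 across, 32 high, origin under it.
There are look-alikes about, which are no part of the job. What is shaped like the round_key but white or yellow is not meant.

How it is judged:
On the way, in this order (a step that is already met when the one before it is completed fails the run):
1. the tray is lifted by the gripper (height (world z) of tray above 0.06 m and contact force between tray and the fingers above 1 N), for 0.1 s.
2. all five capsules are in the hopper (distance between each of capsule0, capsule1, capsule2, capsule3, capsule4 and hopper_floor below 0.088 m), for 0.2 s.
3. the empty tray stands upright on the counter, let go (height (world z) of tray below 0.012 m and angle between tray's own z axis and vertical below 0.1 rad and contact force between tray and the fingers below 0.1 N), for 0.2 s.
4. the round-bowed key is fully home in the lock, not yet turned (z of round_key in the frame of keyhole below -0.0245 m and horizontal distance between round_key and keyhole below 0.005 m and angle between round_key's own z axis and vertical below 0.17 rad and value of joint lock below 0.5 rad), for 0.1 s.
5. the key is turned a quarter clockwise (z of round_key in the frame of keyhole below -0.0245 m and horizontal distance between round_key and keyhole below 0.005 m and angle between round_key's own z axis and vertical below 0.17 rad and value of joint lock above 1.2 rad), for 0.3 s.
At the end, for the whole second after the job is handed in: Five capsules in the hopper (centres within 88 mm of its floor centre); tray on the counter, upright within 0.1 rad, not touched; round-bowed key 24.5 mm or more into the lock, on axis within 5 mm, upright within 0.17 rad, lock at 1.2 rad or more, the fingers gripping the key with over 1 N (all of step 2 and all of step 3 and all of step 5 and linear speed of tray below 0.02 m/s and contact force between round_key and the fingers above 1 N); the arm keeps its last pose, push and grip.
It fails at once if the pen pot is moved by more than 40 mm (distance of pen_pot from where it was at the start of the episode above 0.04 m).
It fails at once if the sweet jar is moved by more than 40 mm (distance of sweet_jar from where it was at the start of the episode above 0.04 m).
It fails at once if the gift box is moved by more than 40 mm (distance of gift_box from where it was at the start of the episode above 0.04 m).
It fails at once if the ribbon spool is moved by more than 40 mm (distance of ribbon_spool from where it was at the start of the episode above 0.04 m).
It fails at once if the square-bowed key is moved by more than 15 mm (distance of square_key from where it was at the start of the episode above 0.015 m).
It also fails if it takes over 72 s, if anything falls off the work surface, if the arm or the gripper's body presses on something with over 40 N, if the wrist force passes 120 N, or if a joint passes its speed limit or range.

## Working session

There is one attempt and no reset: what is moved stays moved. The work goes in short steps, Python scripts to look and compute and a tool call to move; the robot and the scene stay as the last step left them, time stands still between calls to the robot, and variables do not carry over. Pictures are saved under pics/ and viewed, and the job is handed in when it is done.

Besides the shell and the picture viewer there is one more tool, called after ">>>" as a command line: name --argument value ..., lists and objects as JSON in quotes. carry_out: Moves the arm, as the interface text tells. Its arguments: {"type":"object","properties":{"motion":{"type":"array","items":{"type":"number"}},"squeeze":{"type":"number"}},"required":["motion"]}

```bash
ls; mkdir -p pics
python3 - <<'E'
from plant import robot, imaging, models
import cv2
s=robot.read_state(); print({k:(v if not hasattr(v,'round') else v) for k,v in s.items()})
for n in ("scene","top"):
    print(n,imaging.camera_model(n)); cv2.imwrite(f"pics/{n}0.png",imaging.read_camera(n))
E
```

```text
pics
{'t': 0.0, 'q': array([ 1.19659090e+00,  1.31177680e-01,  1.48927463e+00, -4.37809811e-05,
        1.52301130e+00, -8.53965242e-02]), 'dq': array([-2.36239177e-04,  1.12094051e-03, -2.25641714e-04, -5.56372803e-04,
       -1.17264239e-03, -2.72589942e-05]), 'joint_torque': array([ 4.08402911e-04, -5.59858775e+01, -4.91743147e+01,  7.67189870e-02,
        3.63424723e-02, -3.43320824e-05]), 'tool_pos': array([0.17065862, 0.57459014, 0.20468017]), 'orientation': array([-1.56071772,  0.22704497, -0.22644055]), 'force': array([ 0.05023624, -0.49519817, -0.44691339]), 'wrist_torque': array([-0.02968232, -0.0404195 ,  0.00916144]), 'opening': 0.09265409697703797}
scene {'K': array([[563.86507382,   0.        , 320.43757424],
       [  0.        , 563.86507382, 239.01180546],
       [  0.        ,   0.        ,   1.        ]]), 'k1': -0.045498771135451754, 'position': array([0.86385676, 0.60306874, 1.00795189]), 'orientation': array([-0.85703222, -2.69359566,  0.89142096])}
top {'K': array([[584.97220738,   0.        , 322.44227575],
       [  0.        , 584.97220738, 230.24166595],
       [  0.        ,   0.        ,   1.        ]]), 'k1': -0.17137422532757823, 'position': array([0.32259776, 0.03078504, 1.5902087 ]), 'orientation': array([-2.15910035,  2.17055972, -0.11527411])}
```

View pics/scene0.png

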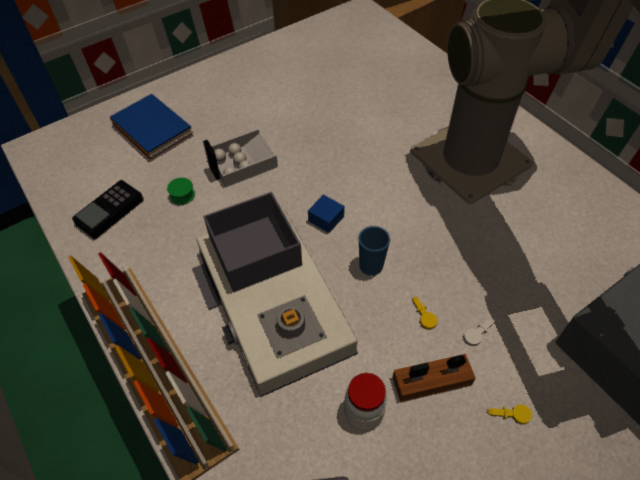

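View pics/top0.png

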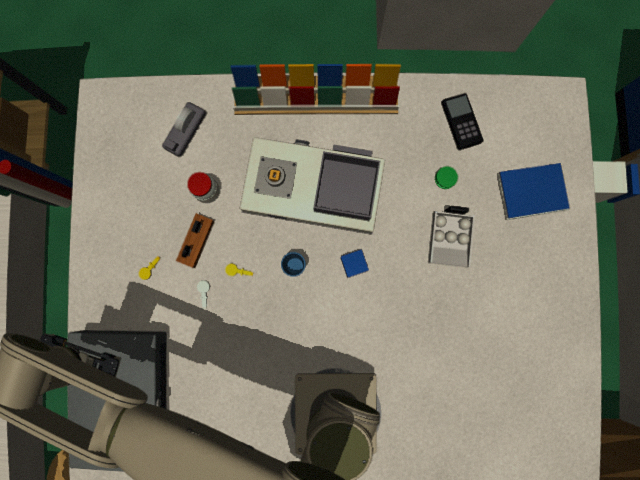

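Scene view: tray at (240,158), dispenser with hopper (250,240) and lock (290,318), key block (433,376) with two black keys at (419,370) and (457,361); loose yellow and white look-alike keys are at (425,312), (510,413) and (478,335). In the top view the tray is at (451,238), the block at (195,240) and the lock at (275,176). Next I enlarge.

```bash
cat > h.py <<'E'
import numpy as np, cv2
from scipy.spatial.transform import Rotation as R
from scipy.optimize import least_squares
from plant import robot, imaging, models
CM={n:imaging.camera_model(n) for n in ("scene","top")}
def proj(n,P):
    c=CM[n]; P=np.atleast_2d(P); p=(P-c["position"])@R.from_rotvec(c["orientation"]).as_matrix()
    s=p[:,:2]/p[:,2:]; s=s*(1+c["k1"]*(s**2).sum(1,keepdims=True))
    return s@np.diag([c["K"][0,0],c["K"][1,1]])+c["K"][:2,2]
def ray(n,uv):
    c=CM[n]; d=(np.array(uv,float)-c["K"][:2,2])/[c["K"][0,0],c["K"][1,1]]; s=d.copy()
    for _ in range(20): s=d/(1+c["k1"]*(s@s))
    return c["position"],R.from_rotvec(c["orientation"]).apply([s[0],s[1],1])
def atz(n,uv,z):
    o,d=ray(n,uv); return o+d*(z-o[2])/d[2]
def tri(a,b):
    f=lambda P: np.r_[proj("scene",P)[0]-a,proj("top",P)[0]-b]
    r=least_squares(f,[0.5,0.2,0.05]); return r.x, np.abs(r.fun).max()
E
python3 - <<'E'
from h import *
s=cv2.imread("pics/scene0.png"); t=cv2.imread("pics/top0.png")
def crop(im,x0,y0,w,h,k): return cv2.resize(im[y0:y0+h,x0:x0+w],None,fx=k,fy=k,interpolation=cv2.INTER_CUBIC)
a=crop(s,385,340,100,70,4); b=crop(t,165,200,66,70,6)[:,:400]
cv2.imwrite("pics/c1.png",np.vstack([np.hstack([a,b[:280,:400]]),np.hstack([crop(s,195,125,100,70,4),crop(t,405,195,100,80,4)[:280]])]))
cv2.imwrite("pics/c2.png",np.hstack([crop(s,190,180,180,220,2),crop(t,230,125,180,120,2.3)[:440].copy() if 0 else np.vstack([crop(t,230,125,170,120,2.3),np.zeros((440-276,391,3),np.uint8)])]))
for cam in ("scene","top"):
    imaging.read_camera(cam)
    for th in ("round_key","square_key","tray","dispenser","key_block"):
        try:
            print(cam,th,[(np.round(r["pixel"]).tolist(),round(float(r["confidence"]),2),int(r["pixels"].sum())) for r in models.outline_of(cam,th)])
        except Exception as e: print(th,e)
E
```

```text
Traceback (most recent call last):
ValueError: all the input array dimensions except for the concatenation axis must match exactly, but along dimension 1, the array at index 0 has size 796 and the array at index 1 has size 800
```

Run:
```python
from h import *
s=cv2.imread("pics/scene0.png"); t=cv2.imread("pics/top0.png")
def crop(im,x0,y0,w,h,W,H): return cv2.resize(im[y0:y0+h,x0:x0+w],(W,H),interpolation=cv2.INTER_CUBIC)
cv2.imwrite("pics/c1.png",np.vstack([np.hstack([crop(s,385,340,100,75,400,300),crop(t,160,205,80,60,400,300)]),np.hstack([crop(s,195,125,100,75,400,300),crop(t,405,195,100,75,400,300)])]))
cv2.imwrite("pics/c2.png",np.hstack([crop(s,190,180,180,225,400,500),crop(t,230,125,160,200,400,500)]))
for cam in ("scene","top"):
    imaging.read_camera(cam)
    for th in ("round_key","square_key","tray","dispenser","key_block"):
        try:
            print(cam,th,[(np.round(r["pixel"]).tolist(),round(float(r["confidence"]),2),int(r["pixels"].sum())) for r in models.outline_of(cam,th)])
        except Exception as e: print(th,e)
```

```text
scene round_key [([518.0, 412.0], 0.89, 490), ([424.0, 318.0], 0.8, 341), ([478.0, 332.0], 0.77, 426), ([455.0, 361.0], 0.76, 233)]
scene square_key [([418.0, 372.0], 0.49, 231)]
scene tray [([244.0, 156.0], 0.56, 2235)]
scene dispenser [([270.0, 295.0], 0.59, 19558)]
scene key_block [([436.0, 381.0], 0.89, 2085), ([270.0, 297.0], 0.52, 19545)]
top round_key [([233.0, 269.0], 0.76, 168), ([206.0, 288.0], 0.73, 224), ([145.0, 274.0], 0.52, 192), ([189.0, 250.0], 0.44, 64)]
top square_key []
top tray [([452.0, 248.0], 0.88, 1782)]
top dispenser [([311.0, 186.0], 0.91, 10611), ([451.0, 244.0], 0.65, 1754), ([447.0, 174.0], 0.55, 419)]
top key_block [([197.0, 240.0], 0.61, 898), ([454.0, 242.0], 0.42, 1861)]
```

View pics/c1.png

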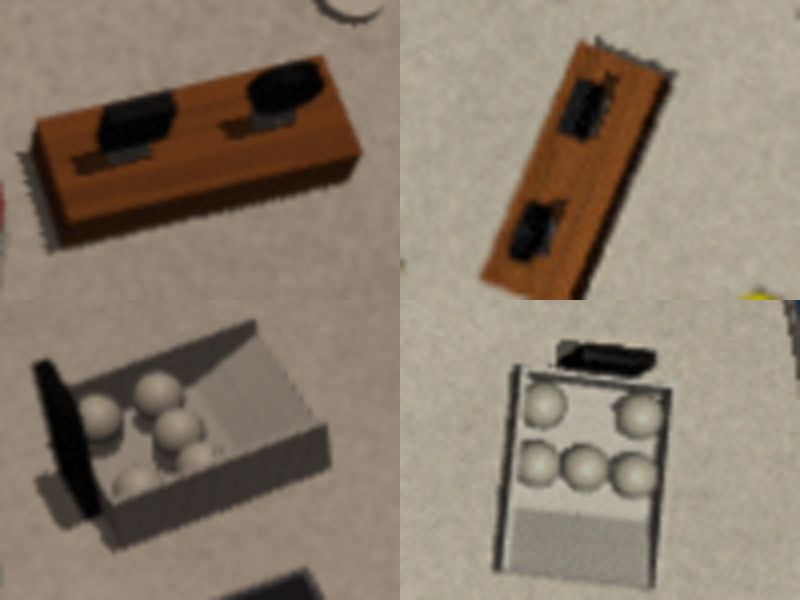

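View pics/c2.png

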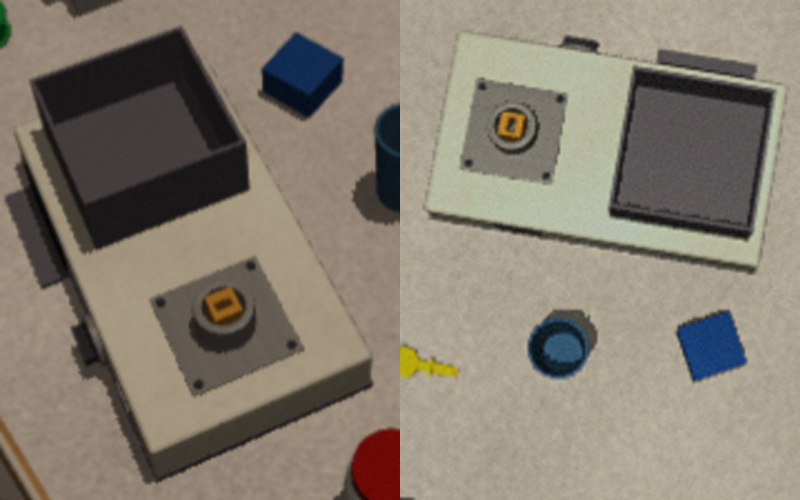

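The round-bowed black key is the one with the octagon-like disc bow: scene (456,362), top (187,251). The other black one, scene (419,370) / top (197,226), has a straight square bow. The yellow keys (518,412) and (424,318) and the white key (478,332) are ruled out by colour. The crop confirms this. Now I fit the poses.

```bash
cat > fit.py <<'E'
from h import *
def S(x,y,x0,y0,k,ox=0,oy=0): return [x0+(x-ox)/k,y0+(y-oy)/k]
# (name) list of (cam, uv, local pt)
sk=lambda x,y:("scene",S(x,y,385,340,4)); tk=lambda x,y:("top",S(x,y,160,205,5,400))
st=lambda x,y:("scene",S(x,y,195,125,4,0,300)); tt=lambda x,y:("top",S(x,y,405,195,4,400,300))
sd=lambda x,y:("scene",S(x,y,190,180,400/180)); td=lambda x,y:("top",S(x,y,230,125,2.5,400))
def fitpose(obs,guess,freez=False):
    def f(p):
        Rm=R.from_euler('z',p[2]); z=p[3] if freez else 0
        return np.concatenate([proj(c,Rm.apply(np.array(l)/1000)+[p[0],p[1],z])[0]-uv for (c,uv),l in obs])
    r=least_squares(f,guess+([0] if freez else []),loss='soft_l1'); 
    e=f(r.x).reshape(-1,2); return r.x,e
tray=[(tt(518,367),(-57,54,40)),(tt(671,388),(-57,-54,40)),(tt(496,572),(86,54,40)),(tt(653,587),(86,-54,40)),
 (tt(558,342),(-64,25,92)),(tt(655,347),(-64,-25,92)),
 (st(325,425),(86,54,40)),(st(255,322),(86,-54,40)),(st(327,468),(86,54,0)),(st(115,548),(-57,54,0))]
block=[(tk(583,42),(70,25,35)),(tk(670,75),(70,-25,35)),(tk(482,278),(-70,25,35)),
 (sk(38,122),(70,-25,35)),(sk(322,57),(-70,-25,35)),(sk(358,152),(-70,25,35)),(sk(68,220),(70,25,35))]
disp=[(td(457,35),(100,180,60)),(td(783,85),(100,-180,60)),(td(757,268),(-100,-180,60)),(td(428,212),(-100,180,60)),
 (sd(370,360),(-100,180,60)),(sd(155,450),(100,180,60)),(td(632,68),(74,-16,134)),(td(777,88),(74,-164,134)),(sd(180,30),(-74,-164,134)),(sd(33,82),(74,-164,134)),(sd(245,145),(-74,-16,134))]
if __name__=="__main__":
    for n,o,g in (("tray",tray,[.55,-.3,3.1]),("block",block,[.5,.3,1.]),("disp",disp,[.65,0.05,0.])):
        p,e=fitpose(o,g); pz,_=fitpose(o,g,True); print(n,p.round(4),"freez",pz.round(4)); print(e.round(1).tolist())
    print("plug tri",tri(sd(223,304)[1],td(512,126)[1]))
    print("roundbow",tri(sk(286,88)[1],tk(532,232)[1]),"sqbow",tri(sk(137,122)[1],tk(583,108)[1]))
E
python3 fit.py
```

```text
tray [ 0.4806 -0.2478  3.0025] freez [ 0.4837 -0.264   3.0211 -0.0531]
[[15.0, 3.6], [-62.7, -7.0], [14.6, 5.0], [-64.5, -4.0], [-1.4, 3.1], [-44.5, -0.8], [-1.6, -12.4], [34.9, 42.0], [-0.9, -11.5], [-1.3, -11.8]]
block [ 0.4672  0.3799 -0.3943] freez [ 0.4656  0.3791 -0.3922 -0.0069]
[[-0.9, -0.8], [-1.6, -0.4], [-1.1, -0.2], [-0.9, -1.4], [0.0, -1.0], [0.9, -0.1], [-0.3, -0.3]]
disp [ 0.6135  0.0604 -0.17  ] freez [ 0.6134  0.0583 -0.1679 -0.0086]
[[-0.4, -1.8], [1.3, -0.6], [0.3, -0.5], [-2.4, -0.3], [2.8, -2.6], [-1.1, 1.4], [-0.4, -1.0], [-1.1, 0.4], [1.0, -2.3], [-1.3, -1.2], [1.2, -1.7]]
plug tri (array([0.63087728, 0.15654376, 0.09069362]), np.float64(0.1804348846254129))
roundbow (array([0.43329776, 0.39330274, 0.06596162]), np.float64(0.36503554026904794)) sqbow (array([0.4986649 , 0.3669385 , 0.06704088]), np.float64(0.41371924515087244))
```

```bash
python3 - <<'E'
s=open('fit.py').read()
i=s.index("tray=[");j=s.index("block=[")
import re
seg=s[i:j]
seg=re.sub(r",\((-?\d+),(-?\d+),(\d+)\)\)",lambda m:f",({m[1]},{-int(m[2])},{m[3]}))",seg)
open('fit.py','w').write(s[:i]+seg+s[j:])
E
python3 fit.py
cat > ov.py <<'E'
from fit import *
def box(x0,x1,y0,y1,z0,z1): 
    v=[(x,y,z) for x in(x0,x1) for y in(y0,y1) for z in(z0,z1)]
    return [(a,b) for i,a in enumerate(v) for b in v[i+1:] if sum(p!=q for p,q in zip(a,b))==1]
M={"tray":box(-57,86,-54,54,0,40)+box(-64,-52,-25,25,52,92),"block":box(-70,70,-25,25,0,35)+box(-35-17,-35+17,-4.5,4.5,53,87)+box(35-15,35+15,-4.5,4.5,53,87),
"disp":box(-100,100,-180,180,0,60)+box(-74,74,-164,-16,60,134)+box(-7,7,96.5,103.5,97,97)}
def draw(im,cam,n,p,k,o):
    for a,b in M[n]:
        q=proj(cam,R.from_euler('z',p[2]).apply(np.array([a,b])/1000)+[p[0],p[1],0])
        q=((q-o+.5)*k*16).astype(int); cv2.line(im,tuple(map(int,q[0])),tuple(map(int,q[1])),(0,255,0),1,cv2.LINE_AA,4)
def view(cam,src,o,w,h,W,H,poses):
    im=cv2.resize(src[o[1]:o[1]+h,o[0]:o[0]+w],(W,H),interpolation=cv2.INTER_CUBIC)
    for n,p in poses.items(): draw(im,cam,n,p,W/w,np.array(o))
    return im
E
python3 - <<'E'
from ov import *
P={n:fitpose(o,g)[0] for n,o,g in (("tray",tray,[.55,-.3,3.1]),("block",block,[.5,.3,1.]),("disp",disp,[.65,0.05,0.]))}
s=cv2.imread("pics/scene0.png"); t=cv2.imread("pics/top0.png")
cv2.imwrite("pics/o1.png",np.vstack([np.hstack([view("scene",s,(385,340),100,75,400,300,P),view("top",t,(160,205),80,60,400,300,P)]),np.hstack([view("scene",s,(195,125),100,75,400,300,P),view("top",t,(405,195),100,75,400,300,P)])]))
cv2.imwrite("pics/o2.png",np.hstack([view("scene",s,(190,180),180,225,400,500,P),view("top",t,(230,125),160,200,400,500,P)]))
E
```

```text
tray [ 0.483  -0.3151  3.0142] freez [ 4.8290e-01 -3.1570e-01  3.0169e+00 -1.8000e-03]
[[0.0, -2.5], [0.9, -2.9], [0.1, -1.1], [0.4, -0.1], [4.9, -0.4], [-0.6, 0.7], [1.2, -0.3], [0.4, -1.7], [1.9, 0.5], [0.8, 1.3]]
block [ 0.4672  0.3799 -0.3943] freez [ 0.4656  0.3791 -0.3922 -0.0069]
[[-0.9, -0.8], [-1.6, -0.4], [-1.1, -0.2], [-0.9, -1.4], [0.0, -1.0], [0.9, -0.1], [-0.3, -0.3]]
disp [ 0.6135  0.0604 -0.17  ] freez [ 0.6134  0.0583 -0.1679 -0.0086]
[[-0.4, -1.8], [1.3, -0.6], [0.3, -0.5], [-2.4, -0.3], [2.8, -2.6], [-1.1, 1.4], [-0.4, -1.0], [-1.1, 0.4], [1.0, -2.3], [-1.3, -1.2], [1.2, -1.7]]
plug tri (array([0.63087728, 0.15654376, 0.09069362]), np.float64(0.1804348846254129))
roundbow (array([0.43329776, 0.39330274, 0.06596162]), np.float64(0.36503554026904794)) sqbow (array([0.4986649 , 0.3669385 , 0.06704088]), np.float64(0.41371924515087244))
```

View pics/o1.png

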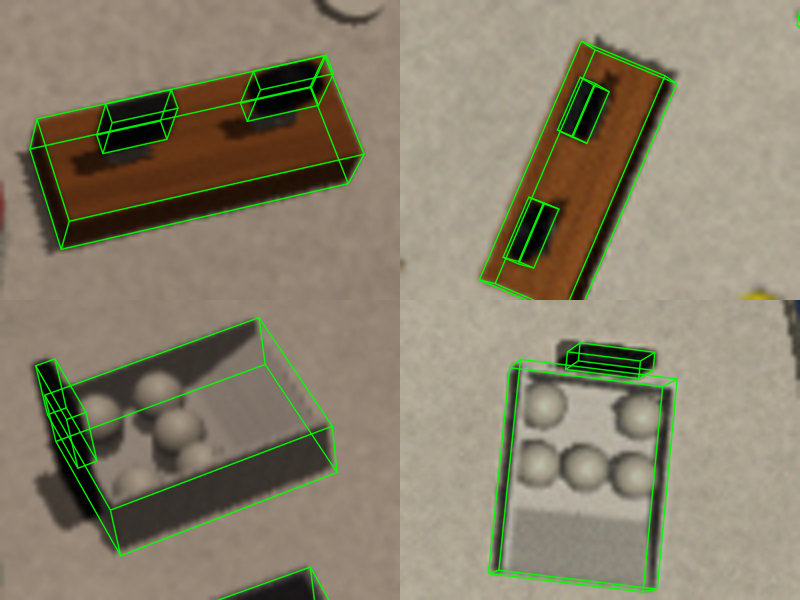

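View pics/o2.png

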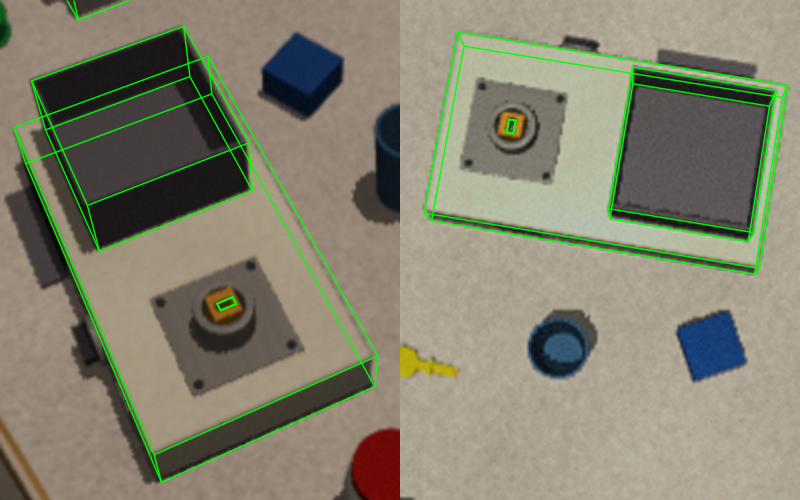

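The overlays agree to within about 2 px: tray at (0.483,-0.315) yaw 3.01, dispenser at (0.6135,0.060) yaw -0.17, block at (0.467,0.380) yaw -0.394. Next I set up the planning helper and solve kinematics roughly for the approach.

```bash
cat > pl.py <<'E'
from h import *
np.set_printoptions(suppress=True,precision=4,linewidth=160)
def cur():
    s=robot.read_state(); return s,np.array(s["tool_pos"]),R.from_rotvec(s["orientation"])
def down(zang):  # tool y down, tool z along yaw zang
    z=np.array([np.cos(zang),np.sin(zang),0]); y=np.array([0,0,-1.]); return R.from_matrix(np.c_[np.cross(y,z),y,z])
def show():
    s,p,r=cur(); m=r.as_matrix(); print("t",round(s["t"],2),"q",np.array(s["q"]).round(3),"p",p.round(4),"y",m[:,1].round(3),"z",m[:,2].round(3),"zyaw",round(np.arctan2(m[1,2],m[0,2]),4),"F",np.array(s["force"]).round(2),"T",np.array(s["wrist_torque"]).round(3),"op",round(s["opening"],4))
def plan(tp,tr,n,p=None,r=None):
    if p is None: _,p,r=cur()
    rv=(r.inv()*tr).as_rotvec(); out=[]
    for i in range(n):
        a=r*R.from_rotvec(rv*i/n); pos=p+(np.array(tp)-p)*i/n
        d=a.inv().apply((np.array(tp)-p)/n); out.append(np.r_[d,np.degrees(rv/n)])
    print(np.array(out).round(4)); return tp,tr
E
python3 - <<'E'
from pl import *
show()
ty=3.014
for za in (ty,ty-np.pi):
    s,p,r=cur(); rv=np.degrees((r.inv()*down(za)).as_rotvec()); print(za,rv.round(1))
E
```

```text
t 0.7 q [ 1.197  0.13   1.488 -0.     1.523 -0.085] p [0.1709 0.5752 0.2057] y [ 0.  0. -1.] z [0.285 0.959 0.   ] zyaw 1.282 F [0.02 0.05 0.17] T [0.04  0.027 0.022] op 0.0931
3.014 [  0.  -99.2   0. ]
-0.12759265358979333 [-0.  80.8  0. ]
```

Run:
```python
from pl import *
plan([0.5405,-0.3225,0.2],down(-0.1276),20)
```

```text
[[ 0.0305  0.0003 -0.0378 -0.0001  4.0382  0.    ]
 [ 0.0331  0.0003 -0.0355 -0.0001  4.0382  0.    ]
 [ 0.0355  0.0003 -0.0331 -0.0001  4.0382  0.    ]
 [ 0.0377  0.0003 -0.0305 -0.0001  4.0382  0.    ]
 [ 0.0398  0.0003 -0.0278 -0.0001  4.0382  0.    ]
 [ 0.0417  0.0003 -0.0249 -0.0001  4.0382  0.    ]
 [ 0.0433  0.0003 -0.0219 -0.0001  4.0382  0.    ]
 [ 0.0447  0.0003 -0.0188 -0.0001  4.0382  0.    ]
 [ 0.046   0.0003 -0.0156 -0.0001  4.0382  0.    ]
 [ 0.0469  0.0003 -0.0123 -0.0001  4.0382  0.    ]
 [ 0.0477  0.0003 -0.009  -0.0001  4.0382  0.    ]
 [ 0.0482  0.0003 -0.0056 -0.0001  4.0382  0.    ]
 [ 0.0485  0.0003 -0.0022 -0.0001  4.0382  0.    ]
 [ 0.0485  0.0003  0.0012 -0.0001  4.0382  0.    ]
 [ 0.0483  0.0003  0.0046 -0.0001  4.0382  0.    ]
 [ 0.0479  0.0003  0.008  -0.0001  4.0382  0.    ]
 [ 0.0472  0.0003  0.0114 -0.0001  4.0382  0.    ]
 [ 0.0463  0.0003  0.0147 -0.0001  4.0382  0.    ]
 [ 0.0451  0.0003  0.0179 -0.0001  4.0382  0.    ]
 [ 0.0438  0.0003  0.021  -0.0001  4.0382  0.    ]]
```

>>> carry_out --motion '[0.03, 0, -0.038, 0, 4, 0, 1, 0.033, 0, -0.035, 0, 4, 0, 1, 0.035, 0, -0.033, 0, 4, 0, 1, 0.038, 0, -0.03, 0, 4, 0, 1, 0.04, 0, -0.028, 0, 4, 0, 1]'

```text
t: 1.2
tool_pos: [0.2622, 0.3485, 0.2025]
orientation: [-1.515, 0.503, -0.502]
force: [1.5, -0.6, 0.2]
opening: 0.093
```

>>> carry_out --motion '[0.042, 0, -0.025, 0, 4, 0, 1, 0.043, 0, -0.022, 0, 4, 0, 1, 0.045, 0, -0.019, 0, 4, 0, 1, 0.046, 0, -0.015, 0, 4, 0, 1, 0.047, 0, -0.012, 0, 4, 0, 1]'

```text
t: 1.7
tool_pos: [0.3558, 0.1165, 0.2043]
orientation: [-1.424, 0.778, -0.784]
force: [0.8, 0.4, -0.7]
opening: 0.0926
```

Tracking is good.

>>> carry_out --motion '[0.048, 0, -0.009, 0, 4, 0, 1, 0.048, 0, -0.006, 0, 4, 0, 1, 0.048, 0, -0.002, 0, 4, 0, 1, 0.048, 0, 0.001, 0, 4, 0, 1, 0.048, 0, 0.005, 0, 4, 0, 1]'

```text
t: 2.2
tool_pos: [0.4464, -0.117, 0.2075]
orientation: [-1.291, 1.049, -1.066]
force: [0.9, 0.1, -0.0]
opening: 0.093
```

Run:
```python
from pl import *
show()
plan([0.5405,-0.3225,0.2],down(-0.1276),5)
```

```text
t 2.2 q [-0.37  -0.268  1.865  0.003  1.533 -0.573] p [ 0.4464 -0.117   0.2075] y [ 0.012 -0.001 -1.   ] z [0.979 0.202 0.012] zyaw 0.2029 F [ 0.86  0.13 -0.02] T [-0.017  0.064  0.021] op 0.093
[[ 0.044   0.0018  0.0101 -0.1378  3.7873  0.0178]
 [ 0.0433  0.0017  0.013  -0.1378  3.7873  0.0178]
 [ 0.0423  0.0017  0.0159 -0.1378  3.7873  0.0178]
 [ 0.0412  0.0016  0.0186 -0.1378  3.7873  0.0178]
 [ 0.0399  0.0016  0.0213 -0.1378  3.7873  0.0178]]
```

>>> carry_out --motion '[0.044, 0.002, 0.01, -0.1, 3.8, 0, 1, 0.043, 0.002, 0.013, -0.1, 3.8, 0, 1, 0.042, 0.002, 0.016, -0.1, 3.8, 0, 1, 0.041, 0.002, 0.019, -0.1, 3.8, 0, 1, 0.04, 0.002, 0.021, -0.1, 3.8, 0, 1]'

```text
t: 2.7
tool_pos: [0.5415, -0.3339, 0.1997]
orientation: [-1.133, 1.31, -1.321]
force: [0.1, 0.7, 1.6]
opening: 0.0928
```

>>> carry_out --motion '[0, 0.005, 0, 0, 0, 0, 1, 0, 0.01, 0, 0, 0, 0, 1, 0, 0.01, 0, 0, 0, 0, 1, 0, 0.005, 0, 0, 0, 0, 1, 0, 0, 0, 0, 0, 0, 1]'

```text
t: 3.2
tool_pos: [0.5408, -0.3365, 0.1636]
orientation: [-1.133, 1.317, -1.32]
force: [-0.4, -0.8, 0.3]
opening: 0.0927
```

Run:
```python
from pl import *
show()
a=imaging.read_camera("scene");b=imaging.read_camera("top")
cv2.imwrite("pics/g1.png",np.hstack([cv2.resize(a[90:210,170:330],(400,300),interpolation=2),cv2.resize(b[180:285,380:520],(400,300),interpolation=2)]))
cv2.imwrite("pics/g1s.png",a);cv2.imwrite("pics/g1t.png",b)
_,p,r=cur(); tip=p+r.apply([0,.019,0]); print(proj("scene",np.array([p,tip])),proj("top",np.array([p,tip])))
plan([0.5405,-0.3225,0.072],down(-0.1276),5)
```

```text
t 3.2 q [-0.638  0.248  1.433  0.001  1.458 -0.488] p [ 0.5408 -0.3365  0.1636] y [ 0.003 -0.    -1.   ] z [ 0.989 -0.15   0.003] zyaw -0.1502 F [-0.39 -0.85  0.29] T [-0.111  0.077 -0.033] op 0.0927
[[200.6428 119.3019]
 [202.1261 125.7414]] [[470.8462 203.9616]
 [468.9973 205.0774]]
[[-0.0028  0.0186 -0.0007 -0.0479 -0.2597  0.0091]
 [-0.0028  0.0186 -0.0007 -0.0479 -0.2597  0.0091]
 [-0.0028  0.0186 -0.0006 -0.0479 -0.2597  0.0091]
 [-0.0028  0.0186 -0.0006 -0.0479 -0.2597  0.0091]
 [-0.0028  0.0186 -0.0006 -0.0479 -0.2597  0.0091]]
```

View pics/g1.png

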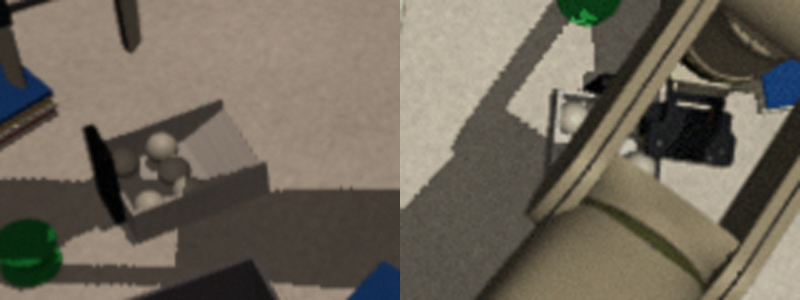

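The scene crop shows the open fingers above the tray, tips at about (175,125) and (222,110). I'll check that against the projection.

Run:
```python
from pl import *
a=cv2.imread("pics/g1s.png"); o=np.array([150,70]); k=5
im=cv2.resize(a[70:190,150:310],(800,600),interpolation=2)
_,p,r=cur()
for sgn in (-1,1):
    for dx in (-.0075,.0075):
        for dz in (.0463,.064):
            q=(proj("scene",p+r.apply([dx,.019,sgn*dz]))[0]-o+.5)*k
            cv2.circle(im,tuple(map(int,q)),3,(0,0,255),-1)
cv2.imwrite("pics/g2.png",im)
```

```text
(no output)
```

View pics/g2.png

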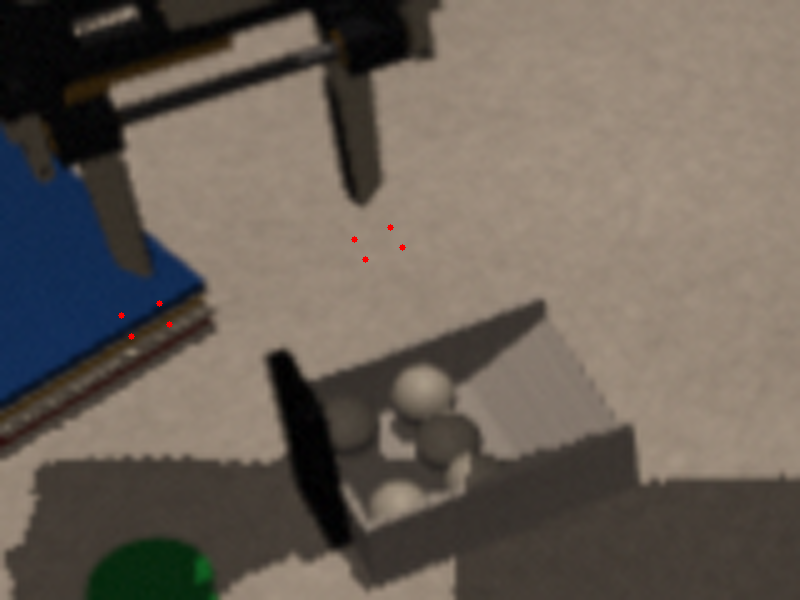

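>>> carry_out --motion '[-0.003, 0.012, -0.001, 0, -0.3, 0, 1, -0.003, 0.012, -0.001, 0, -0.3, 0, 1, -0.003, 0.012, -0.001, 0, -0.3, 0, 1, -0.003, 0.012, -0.001, 0, -0.3, 0, 1, -0.003, 0.012, -0.001, 0, -0.3, 0, 1]'

```text
t: 3.8
tool_pos: [0.5404, -0.3204, 0.104]
orientation: [-1.146, 1.288, -1.305]
force: [0.4, 0.5, -0.5]
opening: 0.0931
```

Run:
```python
from pl import *
show()
a=imaging.read_camera("scene")
o=np.array([150,90]); k=5
im=cv2.resize(a[90:210,150:310],(800,600),interpolation=2)
_,p,r=cur()
for sgn in (-1,1):
    for dx in (-.0075,.0075):
        for dz in (.0463,.064):
            q=(proj("scene",p+r.apply([dx,.019,sgn*dz]))[0]-o+.5)*k
            cv2.circle(im,tuple(map(int,q)),3,(0,0,255),-1)
cv2.imwrite("pics/g3.png",im)
plan([0.5405,-0.3225,0.072],down(-0.1276),5)
```

```text
t 3.8 q [-0.618  0.261  1.529  0.001  1.341 -0.497] p [ 0.5404 -0.3204  0.104 ] y [ 0.009 -0.005 -1.   ] z [ 0.993 -0.12   0.01 ] zyaw -0.1204 F [ 0.4   0.5  -0.53] T [-0.073  0.056 -0.008] op 0.0931
[[ 0.0007  0.0058  0.0003 -0.0717  0.0883  0.0208]
 [ 0.0007  0.0058  0.0004 -0.0717  0.0883  0.0208]
 [ 0.0007  0.0058  0.0004 -0.0717  0.0883  0.0208]
 [ 0.0007  0.0058  0.0004 -0.0717  0.0883  0.0208]
 [ 0.0007  0.0058  0.0004 -0.0717  0.0883  0.0208]]
```

View pics/g3.png

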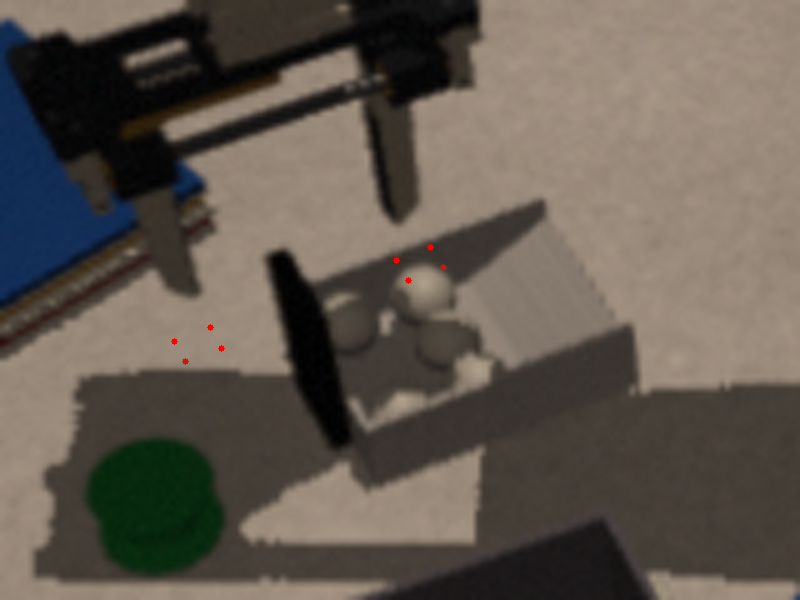

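>>> carry_out --motion '[0, 0.006, 0, 0, 0, 0, 1, 0, 0.006, 0, 0, 0, 0, 1, 0, 0.006, 0, 0, 0, 0, 1, 0, 0.005, 0, 0, 0, 0, 1, 0, 0, 0, 0, 0, 0, 1]'

```text
t: 4.35
tool_pos: [0.5386, -0.3188, 0.0748]
orientation: [-1.148, 1.293, -1.3]
force: [-0.1, -0.2, -0.5]
opening: 0.0926
```

Run:
```python
from pl import *
show(); print(robot.tips_ahead)
a=imaging.read_camera("scene")
o=np.array([150,90]); k=5
im=cv2.resize(a[90:210,150:310],(800,600),interpolation=2)
_,p,r=cur()
Rt=R.from_euler('z',3.014)
for l in [(-64,-25,92),(-64,25,92),(-52,-25,92),(-52,25,92)]:
    q=(proj("scene",Rt.apply(np.array(l)/1000)+[.483,-.315,0])[0]-o+.5)*k; cv2.circle(im,tuple(map(int,q)),3,(0,255,0),-1)
for sgn in (-1,1):
    for dx in (-.0075,.0075):
        for dz in (.0463,.064):
            q=(proj("scene",p+r.apply([dx,.019,sgn*dz]))[0]-o+.5)*k
            cv2.circle(im,tuple(map(int,q)),3,(0,0,255),-1)
cv2.imwrite("pics/g4.png",im)
```

```text
t 4.35 q [-0.617  0.288  1.552  0.001  1.296 -0.497] p [ 0.5386 -0.3188  0.0748] y [ 0.005 -0.002 -1.   ] z [ 0.993 -0.12   0.005] zyaw -0.12 F [-0.1 -0.2 -0.5] T [-0.108  0.016  0.008] op 0.0926
0.019
```

View pics/g4.png

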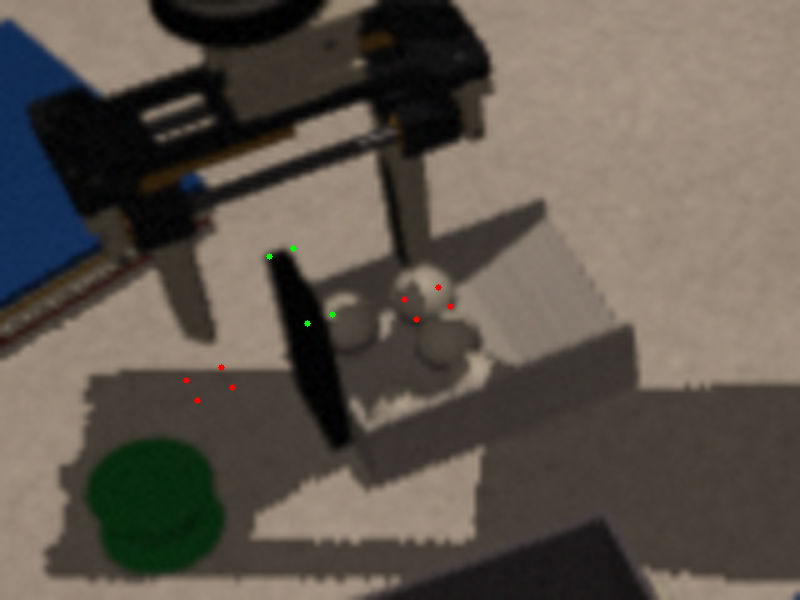

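>>> carry_out --motion '[0.003, 0.006, 0.001, -0.2, 0.3, 0, 1, 0, 0.003, 0, 0, 0, 0, 0.3, 0, 0, 0, 0, 0, 0, -0.3, 0, 0, 0, 0, 0, 0, -1, 0, 0, 0, 0, 0, 0, -1]' --squeeze 15

```text
t: 4.9
tool_pos: [0.5404, -0.3232, 0.0668]
orientation: [-1.147, 1.298, -1.305]
force: [0.6, 0.5, -0.6]
opening: 0.0657
```

>>> carry_out --motion '[0, 0, 0, 0, 0, 0, -1, 0, 0, 0, 0, 0, 0, -1, 0, 0, 0, 0, 0, 0, -1, 0, 0, 0, 0, 0, 0, -1, 0, 0, 0, 0, 0, 0, -1]' --squeeze 45

```text
t: 5.4
tool_pos: [0.5407, -0.3233, 0.0675]
orientation: [-1.146, 1.297, -1.306]
force: [-0.7, 0.3, -0.1]
opening: 0.0256
```

Run:
```python
from pl import *
show()
a=imaging.read_camera("scene"); b=imaging.read_camera("top")
cv2.imwrite("pics/g5s.png",a);cv2.imwrite("pics/g5t.png",b)
o=np.array([150,90]); k=5
im=cv2.resize(a[90:210,150:310],(800,600),interpolation=2)
cv2.imwrite("pics/g5.png",im)
```

```text
t 5.4 q [-0.62   0.306  1.545 -0.001  1.286 -0.494] p [ 0.5407 -0.3233  0.0675] y [ 0.004 -0.003 -1.   ] z [ 0.992 -0.125  0.004] zyaw -0.1258 F [-0.73  0.34 -0.07] T [-0.1    0.071  0.042] op 0.0256
```

View pics/g5.png

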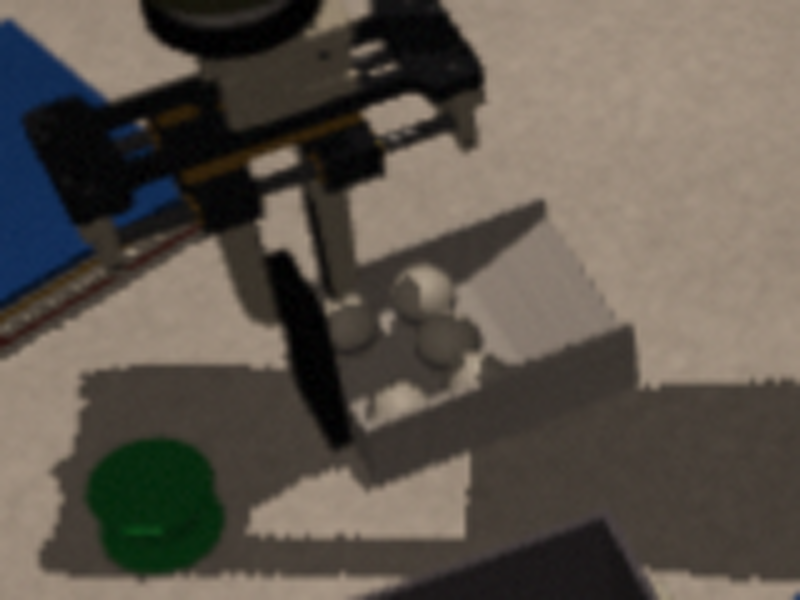

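>>> carry_out --motion '[0, 0, 0, 0, 0, 0, -1, 0, 0, 0, 0, 0, 0, -1, 0, 0, 0, 0, 0, 0, -1, 0, 0, 0, 0, 0, 0, -1, 0, 0, 0, 0, 0, 0, -1]'

```text
t: 6.0
tool_pos: [0.5408, -0.3233, 0.0675]
orientation: [-1.146, 1.296, -1.306]
force: [0.6, 0.3, -0.5]
opening: 0.0115
```

Run:
```python
from pl import *
show()
a=imaging.read_camera("scene"); b=imaging.read_camera("top")
cv2.imwrite("pics/g6t.png",b)
im=cv2.resize(a[100:190,180:300],(800,600),interpolation=2)
cv2.imwrite("pics/g6.png",im)
```

```text
t 6.0 q [-0.62   0.306  1.545 -0.001  1.285 -0.494] p [ 0.5408 -0.3233  0.0675] y [ 0.004 -0.004 -1.   ] z [ 0.992 -0.125  0.004] zyaw -0.1257 F [ 0.6   0.31 -0.48] T [-0.076  0.086 -0.013] op 0.0115
```

View pics/g6.png

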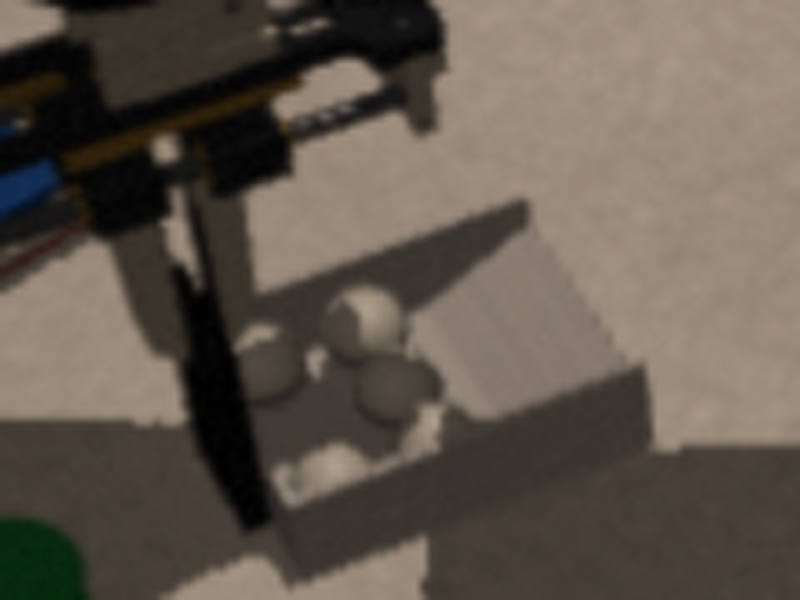

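View pics/g6t.png

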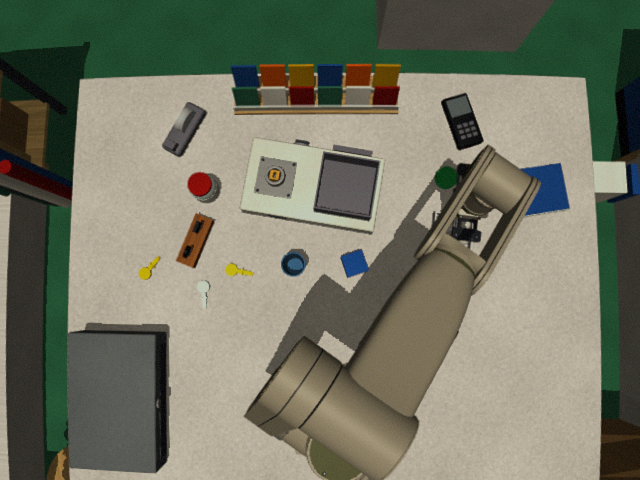

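Opening of 11.5 mm equals the plate thickness, so it's gripped. Lifting.

>>> carry_out --motion '[0, -0.005, 0, 0, 0, 0, -1, 0, -0.01, 0, 0, 0, 0, -1, 0, -0.015, 0, 0, 0, 0, -1, 0, -0.02, 0, 0, 0, 0, -1, 0, -0.02, 0, 0, 0, 0, -1]' --squeeze 55

```text
t: 6.6
tool_pos: [0.5372, -0.3207, 0.1365]
orientation: [-1.148, 1.306, -1.297]
force: [-0.4, -0.4, -3.6]
opening: 0.0115
```

>>> carry_out --motion '[0, -0.025, 0, 0, 0, 0, -1, 0, -0.025, 0, 0, 0, 0, -1, 0, -0.025, 0, 0, 0, 0, -1, 0, -0.015, 0, 0, 0, 0, -1, 0, -0.005, 0, 0, 0, 0, -1]'

```text
t: 7.1
tool_pos: [0.5383, -0.3213, 0.2437]
orientation: [-1.147, 1.3, -1.303]
force: [0.1, -0.3, -5.4]
opening: 0.0111
```

Run:
```python
from pl import *
show()
a=imaging.read_camera("scene"); b=imaging.read_camera("top")
cv2.imwrite("pics/l1.png",np.hstack([cv2.resize(a[0:240,100:340],(400,400)),cv2.resize(b[100:300,370:570],(400,400))]))
hc=np.array([0.598,-0.028])
# target above hopper level: tray yaw 2.97
plan([0.70,-0.05,0.30],down(-0.17),20)
```

```text
t 7.1 q [-0.62   0.189  1.355 -0.     1.596 -0.494] p [ 0.5383 -0.3213  0.2437] y [ 0.001 -0.001 -1.   ] z [ 0.992 -0.126  0.002] zyaw -0.126 F [ 0.09 -0.3  -5.36] T [-0.079 -0.138 -0.087] op 0.0111
[[-0.0145 -0.0029  0.0063 -0.0021  0.126   0.0012]
 [-0.0145 -0.0029  0.0063 -0.0021  0.126   0.0012]
 [-0.0145 -0.0029  0.0063 -0.0021  0.126   0.0012]
 [-0.0145 -0.0029  0.0062 -0.0021  0.126   0.0012]
 [-0.0145 -0.0029  0.0062 -0.0021  0.126   0.0012]
 [-0.0145 -0.0029  0.0062 -0.0021  0.126   0.0012]
 [-0.0146 -0.0029  0.0061 -0.0021  0.126   0.0012]
 [-0.0146 -0.0029  0.0061 -0.0021  0.126   0.0012]
 [-0.0146 -0.0029  0.0061 -0.0021  0.126   0.0012]
 [-0.0146 -0.0029  0.006  -0.0021  0.126   0.0012]
 [-0.0146 -0.0029  0.006  -0.0021  0.126   0.0012]
 [-0.0146 -0.0029  0.006  -0.0021  0.126   0.0012]
 [-0.0146 -0.0029  0.0059 -0.0021  0.126   0.0012]
 [-0.0146 -0.0029  0.0059 -0.0021  0.126   0.0012]
 [-0.0147 -0.0029  0.0059 -0.0021  0.126   0.0012]
 [-0.0147 -0.0029  0.0058 -0.0021  0.126   0.0012]
 [-0.0147 -0.0029  0.0058 -0.0021  0.126   0.0012]
 [-0.0147 -0.0029  0.0058 -0.0021  0.126   0.0012]
 [-0.0147 -0.0029  0.0057 -0.0021  0.126   0.0012]
 [-0.0147 -0.0029  0.0057 -0.0021  0.126   0.0012]]
```

View pics/l1.png

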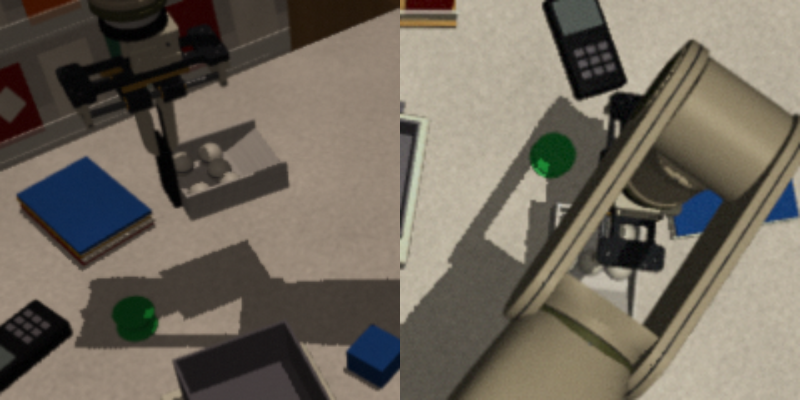

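The tray is lifted level with the capsules in it. I'll carry it to behind the hopper.

>>> carry_out --motion '[-0.008, -0.003, 0.004, 0, 0.1, 0, -1, -0.014, -0.004, 0.008, 0, 0.1, 0, -1, -0.018, -0.004, 0.01, 0, 0.1, 0, -1, -0.018, -0.004, 0.012, 0, 0.2, 0, -1, -0.018, -0.004, 0.012, 0, 0.2, 0, -1]'

```text
t: 7.7
tool_pos: [0.5933, -0.2465, 0.2542]
orientation: [-1.142, 1.324, -1.305]
force: [0.5, 0.3, -4.1]
opening: 0.0116
```

>>> carry_out --motion '[-0.018, -0.004, 0.012, 0, 0.1, 0, -1, -0.018, -0.004, 0.012, 0, 0.1, 0, -1, -0.018, -0.004, 0.012, 0, 0.1, 0, -1, -0.018, -0.004, 0.012, 0, 0.2, 0, -1, -0.018, -0.004, 0.012, 0, 0.2, 0, -1]'

```text
t: 8.2
tool_pos: [0.6692, -0.1541, 0.2676]
orientation: [-1.141, 1.341, -1.303]
force: [-0.1, 0.4, -3.0]
opening: 0.0115
```

Run:
```python
from pl import *
show()
plan([0.74,-0.055,0.30],down(-0.17)*R.from_euler('x',15,degrees=True),5)
plan([0.74,-0.055,0.30],down(-0.17)*R.from_euler('x',15,degrees=True),10)
```

```text
t 8.2 q [-0.304  0.379  1.086  0.006  1.698 -0.151] p [ 0.6692 -0.1541  0.2676] y [-0.02   0.012 -1.   ] z [ 0.988 -0.151 -0.021] zyaw -0.152 F [-0.13  0.37 -3.01] T [-0.094 -0.153 -0.001] op 0.0115
[[-0.0218 -0.0065  0.0109  3.2458  0.1906 -0.1259]
 [-0.0218 -0.0059  0.0111  3.2458  0.1906 -0.1259]
 [-0.0218 -0.0054  0.0114  3.2458  0.1906 -0.1259]
 [-0.0219 -0.0048  0.0116  3.2458  0.1906 -0.1259]
 [-0.0219 -0.0041  0.0118  3.2458  0.1906 -0.1259]]
[[-0.0109 -0.0033  0.0054  1.6229  0.0953 -0.063 ]
 [-0.0109 -0.0031  0.0055  1.6229  0.0953 -0.063 ]
 [-0.0109 -0.003   0.0056  1.6229  0.0953 -0.063 ]
 [-0.0109 -0.0028  0.0056  1.6229  0.0953 -0.063 ]
 [-0.0109 -0.0027  0.0057  1.6229  0.0953 -0.063 ]
 [-0.0109 -0.0025  0.0057  1.6229  0.0953 -0.063 ]
 [-0.0109 -0.0024  0.0058  1.6229  0.0953 -0.063 ]
 [-0.0109 -0.0022  0.0058  1.6229  0.0953 -0.063 ]
 [-0.0109 -0.0021  0.0059  1.6229  0.0953 -0.063 ]
 [-0.011  -0.0019  0.0059  1.6229  0.0953 -0.063 ]]
```

>>> carry_out --motion '[-0.018, -0.006, 0.009, 2, 0.1, -0.1, -1, -0.018, -0.005, 0.009, 2, 0.1, -0.1, -1, -0.016, -0.004, 0.008, 2, 0.1, -0.1, -1, -0.015, -0.003, 0.008, 2, 0.1, 0, -1, -0.013, -0.003, 0.007, 2, 0.1, 0, -1]'

```text
t: 8.7
tool_pos: [0.7238, -0.0677, 0.2818]
orientation: [-1.025, 1.211, -1.39]
force: [0.7, -0.1, -3.9]
opening: 0.0111
```

>>> carry_out --motion '[-0.01, -0.003, 0.005, 2, 0.1, 0, -1, -0.007, -0.002, 0.005, 1, 0.1, 0, -1, -0.005, -0.002, 0.004, 1, 0, 0, -1, -0.003, 0, 0.002, 1, 0, 0, -1, 0, 0, 0, 0, 0, 0, -1]'

```text
t: 9.2
tool_pos: [0.742, -0.0361, 0.2869]
orientation: [-0.966, 1.144, -1.425]
force: [-1.2, -0.2, -3.8]
opening: 0.0112
```

```bash
cat >> pl.py <<'E'
def snap(name,sc=(100,120,240,240),tp=(220,80,240,240)):
    a=imaging.read_camera("scene"); b=imaging.read_camera("top")
    cv2.imwrite(f"pics/{name}_s.png",a); cv2.imwrite(f"pics/{name}_t.png",b)
    f=lambda i,c: cv2.resize(i[c[1]:c[1]+c[3],c[0]:c[0]+c[2]],(400,int(400*c[3]/c[2])),interpolation=2)
    A=f(a,sc);B=f(b,tp); h=min(len(A),len(B)); cv2.imwrite(f"pics/{name}.png",np.hstack([A[:h],B[:h]]))
E
python3 - <<'E'
from pl import *
show(); snap("p1")
plan([0.7356,-0.052,0.265],down(-0.17)*R.from_euler('x',30,degrees=True),5)
E
```

```text
t 9.2 q [-0.119  0.264  1.209  0.003  1.441  0.037] p [ 0.742  -0.0361  0.2869] y [ 0.224 -0.024 -0.974] z [ 0.962 -0.152  0.225] zyaw -0.1569 F [-1.17 -0.16 -3.83] T [-0.045  0.177  0.02 ] op 0.0112
[[ 0.0032  0.0041 -0.0017  3.4041  0.114  -0.1789]
 [ 0.0032  0.004  -0.002   3.4041  0.114  -0.1789]
 [ 0.0032  0.0038 -0.0022  3.4041  0.114  -0.1789]
 [ 0.0032  0.0037 -0.0024  3.4041  0.114  -0.1789]
 [ 0.0032  0.0036 -0.0026  3.4041  0.114  -0.1789]]
```

View pics/p1.png

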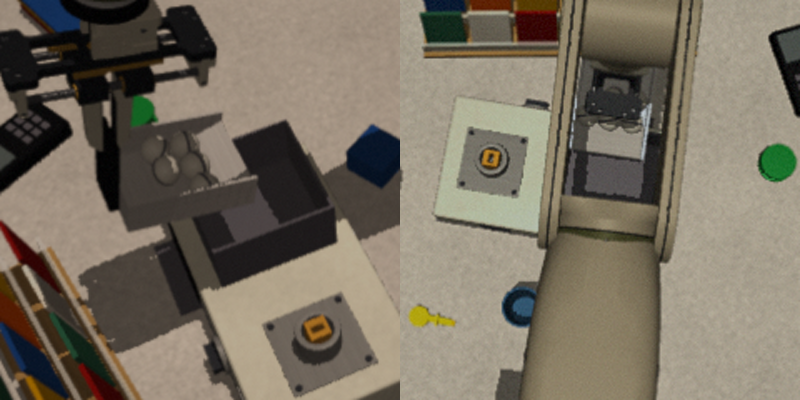

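The pictures show the lip over the hopper's rear half, with all the capsules inside the tray. Next I tilt to 30° and correct 16 mm sideways.

>>> carry_out --motion '[0.004, 0.004, -0.002, 3.4, 0.1, -0.2, -1, 0.004, 0.004, -0.002, 3.4, 0.1, -0.2, -1, 0.003, 0.004, -0.002, 3.4, 0.1, -0.2, -1, 0.003, 0.004, -0.002, 3.4, 0.1, -0.2, -1, 0.003, 0.003, -0.002, 3, 0.1, -0.2, -1]'

```text
t: 9.8
tool_pos: [0.7365, -0.0578, 0.2647]
orientation: [-0.761, 0.902, -1.568]
force: [0.8, 0.9, -3.8]
opening: 0.0115
```

Run:
```python
from pl import *
show(); snap("p2",(140,140,180,180),(280,120,140,140))
plan([0.669,-0.040,0.303],down(-0.17)*R.from_euler('x',60,degrees=True),15)
```

```text
t 9.8 q [-0.136 -0.021  1.633 -0.027  1.006  0.046] p [ 0.7365 -0.0578  0.2647] y [ 0.492 -0.09  -0.866] z [ 0.853 -0.149  0.5  ] zyaw -0.1728 F [ 0.78  0.94 -3.76] T [0.038 0.643 0.017] op 0.0115
[[-0.0004 -0.0046 -0.0026  2.0214 -0.0026  0.0229]
 [-0.0004 -0.0047 -0.0024  2.0214 -0.0026  0.0229]
 [-0.0004 -0.0048 -0.0022  2.0214 -0.0026  0.0229]
 [-0.0004 -0.0049 -0.0021  2.0214 -0.0026  0.0229]
 [-0.0004 -0.0049 -0.0019  2.0214 -0.0026  0.0229]
 [-0.0004 -0.005  -0.0017  2.0214 -0.0026  0.0229]
 [-0.0004 -0.005  -0.0015  2.0214 -0.0026  0.0229]
 [-0.0004 -0.0051 -0.0014  2.0214 -0.0026  0.0229]
 [-0.0004 -0.0051 -0.0012  2.0214 -0.0026  0.0229]
 [-0.0004 -0.0052 -0.001   2.0214 -0.0026  0.0229]
 [-0.0004 -0.0052 -0.0008  2.0214 -0.0026  0.0229]
 [-0.0004 -0.0052 -0.0006  2.0214 -0.0026  0.0229]
 [-0.0004 -0.0053 -0.0004  2.0214 -0.0026  0.0229]
 [-0.0004 -0.0053 -0.0003  2.0214 -0.0026  0.0229]
 [-0.0004 -0.0053 -0.0001  2.0214 -0.0026  0.0229]]
```

View pics/p2.png

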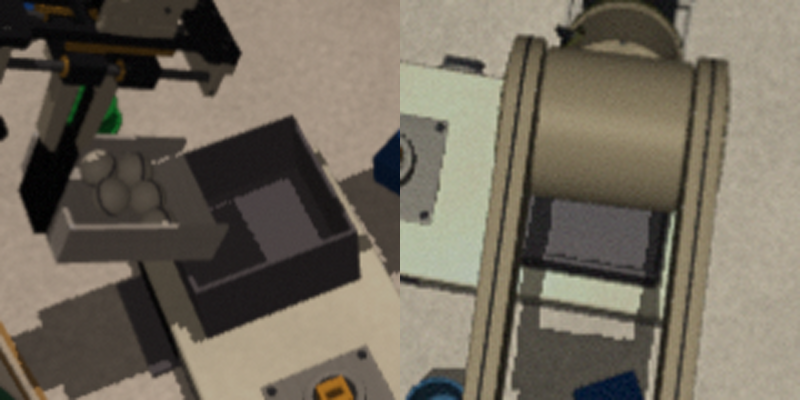

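>>> carry_out --motion '[0, -0.005, -0.003, 2.2, 0, 0, -1, 0, -0.005, -0.003, 2.2, 0, 0, -1, 0, -0.005, -0.003, 2.2, 0, 0, -1, 0, -0.005, -0.003, 2.2, 0, 0, -1, 0, -0.005, -0.003, 2.2, 0, 0, -1]'

```text
t: 10.4
tool_pos: [0.7093, -0.0556, 0.2783]
orientation: [-0.628, 0.746, -1.629]
force: [0.7, -0.4, -3.3]
opening: 0.0115
```

>>> carry_out --motion '[0, -0.005, -0.002, 2, 0, 0, -1, 0, -0.005, -0.002, 2, 0, 0, -1, 0, -0.005, -0.002, 2, 0, 0, -1, 0, -0.005, -0.002, 2, 0, 0, -1, 0, -0.005, -0.001, 2, 0, 0, -1]'

```text
t: 10.9
tool_pos: [0.6867, -0.0537, 0.2967]
orientation: [-0.5, 0.595, -1.678]
force: [0.3, -0.2, -2.5]
opening: 0.0113
```

Run:
```python
from pl import *
show(); snap("p3",(140,140,180,180),(280,120,140,140))
plan([0.664,-0.040,0.303],down(-0.17)*R.from_euler('x',60,degrees=True),5)
```

```text
t 10.9 q [-0.127 -0.45   2.103 -0.079  0.604  0.098] p [ 0.6867 -0.0537  0.2967] y [ 0.762 -0.142 -0.632] z [ 0.622 -0.112  0.775] zyaw -0.1785 F [ 0.27 -0.15 -2.49] T [ 0.131  0.89  -0.009] op 0.0113
[[-0.0018 -0.0047 -0.002   1.8533 -0.0487  0.135 ]
 [-0.0019 -0.0047 -0.0018  1.8533 -0.0487  0.135 ]
 [-0.0019 -0.0048 -0.0017  1.8533 -0.0487  0.135 ]
 [-0.0019 -0.0048 -0.0015  1.8533 -0.0487  0.135 ]
 [-0.0019 -0.0049 -0.0014  1.8533 -0.0487  0.135 ]]
```

View pics/p3.png

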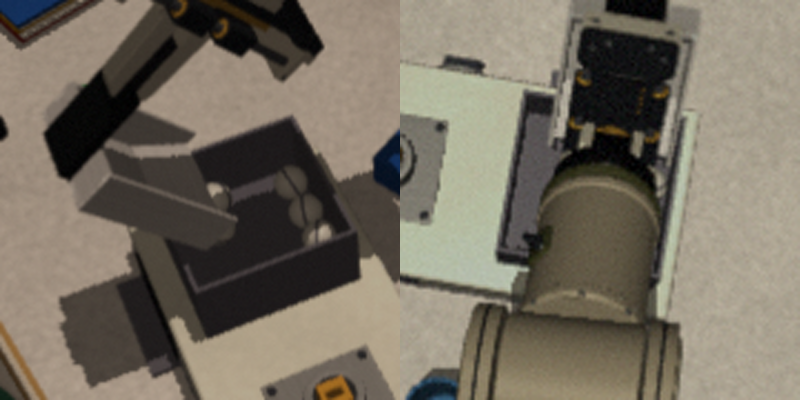

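Four capsules are already seen in the hopper (crop (218,195), (293,182), (303,210), (318,235)). I'll tilt on for the fifth.

>>> carry_out --motion '[-0.002, -0.005, -0.002, 2, 0, 0.1, -1, -0.002, -0.005, -0.002, 2, 0, 0.1, -1, -0.002, -0.005, -0.002, 2, 0, 0.1, -1, -0.002, -0.005, -0.001, 2, 0, 0.1, -1, 0, 0, 0, 0, 0, 0, -1]'

```text
t: 11.5
tool_pos: [0.6694, -0.0439, 0.3071]
orientation: [-0.398, 0.479, -1.702]
force: [0.3, -0.8, -3.5]
opening: 0.0111
```

Run:
```python
from pl import *
show(); snap("p4",(160,150,150,150),(280,120,140,140))
```

```text
t 11.5 q [-0.105 -0.596  2.261 -0.144  0.459  0.169] p [ 0.6694 -0.0439  0.3071] y [ 0.84  -0.152 -0.521] z [ 0.512 -0.094  0.854] zyaw -0.1815 F [ 0.29 -0.75 -3.53] T [ 0.108  1.068 -0.066] op 0.0111
```

View pics/p4.png

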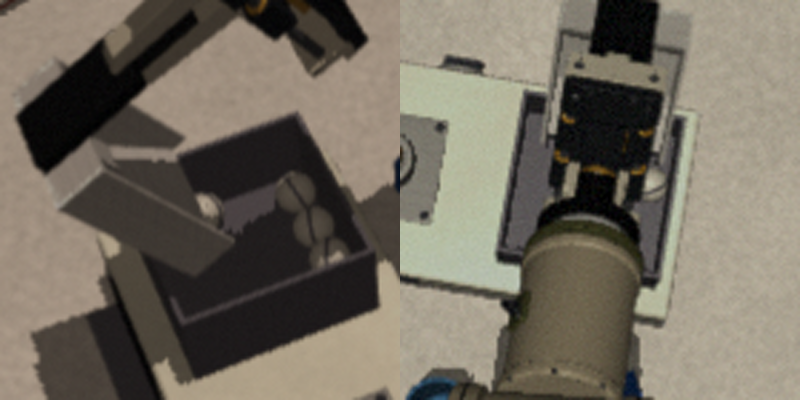

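>>> carry_out --motion '[0, 0.005, 0.002, -2, 0, 0, -1, 0, 0.005, 0.002, -3, 0, 0, -1, 0, 0.007, 0.003, -3.5, 0, 0, -1, 0, 0.009, 0.003, -3.5, 0, 0, -1, 0, 0.009, 0.003, -3.5, 0, 0, -1]'

```text
t: 12.1
tool_pos: [0.7072, -0.0513, 0.2986]
orientation: [-0.603, 0.724, -1.637]
force: [0.2, -0.6, -2.6]
opening: 0.0112
```

>>> carry_out --motion '[0, 0.004, 0.009, -4, 0, 0, -1, 0, 0.002, 0.01, -4, 0, 0, -1, 0, 0, 0.01, -4, 0, 0, -1, 0, -0.005, 0.01, -4, 0, 0, -1, 0, -0.005, 0.01, -4, 0, 0, -1]'

```text
t: 12.6
tool_pos: [0.7509, -0.0598, 0.3315]
orientation: [-0.863, 1.037, -1.51]
force: [0.4, 0.4, -2.8]
opening: 0.0116
```

Run:
```python
from pl import *
show(); snap("p5",(140,120,180,180),(280,120,140,140))
plan([0.72,-0.16,0.26],down(-0.15),10)
```

```text
t 12.6 q [-0.142  0.147  1.291 -0.011  1.333  0.037] p [ 0.7509 -0.0598  0.3315] y [ 0.357 -0.061 -0.932] z [ 0.917 -0.167  0.362] zyaw -0.1797 F [ 0.38  0.38 -2.83] T [ 0.007  0.33  -0.015] op 0.0116
[[ 0.0104  0.0061 -0.004  -2.1368 -0.1689  0.0147]
 [ 0.0104  0.0062 -0.0038 -2.1368 -0.1689  0.0147]
 [ 0.0104  0.0064 -0.0036 -2.1368 -0.1689  0.0147]
 [ 0.0104  0.0065 -0.0033 -2.1368 -0.1689  0.0147]
 [ 0.0104  0.0066 -0.0031 -2.1368 -0.1689  0.0147]
 [ 0.0104  0.0067 -0.0029 -2.1368 -0.1689  0.0147]
 [ 0.0103  0.0068 -0.0027 -2.1368 -0.1689  0.0147]
 [ 0.0103  0.0069 -0.0025 -2.1368 -0.1689  0.0147]
 [ 0.0103  0.007  -0.0022 -2.1368 -0.1689  0.0147]
 [ 0.0103  0.0071 -0.002  -2.1368 -0.1689  0.0147]]
```

View pics/p5.png

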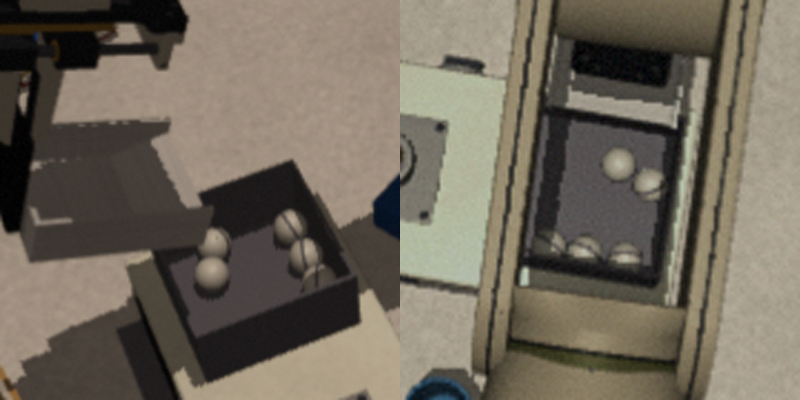

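All five capsules are in the hopper (top crop (617,163), (650,183), (547,243), (585,250), (625,257)) and the tray is empty. I'll carry it back to its old place.

Run:
```python
from pl import *
tp,tr=plan([0.66,-0.19,0.27],down(-0.126),10)
plan([0.541,-0.323,0.20],down(-0.126),5,np.array(tp),tr)
```

```text
[[ 0.0144  0.0032 -0.0086 -2.1366 -0.3048  0.0403]
 [ 0.0144  0.0035 -0.0085 -2.1366 -0.3048  0.0403]
 [ 0.0143  0.0038 -0.0085 -2.1366 -0.3048  0.0403]
 [ 0.0143  0.0041 -0.0084 -2.1366 -0.3048  0.0403]
 [ 0.0142  0.0044 -0.0083 -2.1366 -0.3048  0.0403]
 [ 0.0142  0.0047 -0.0082 -2.1366 -0.3048  0.0403]
 [ 0.0142  0.005  -0.0081 -2.1366 -0.3048  0.0403]
 [ 0.0141  0.0053 -0.008  -2.1366 -0.3048  0.0403]
 [ 0.0141  0.0056 -0.0079 -2.1366 -0.3048  0.0403]
 [ 0.014   0.0059 -0.0077 -2.1366 -0.3048  0.0403]]
[[ 0.0294  0.014  -0.0203  0.      0.      0.    ]
 [ 0.0294  0.014  -0.0203  0.      0.      0.    ]
 [ 0.0294  0.014  -0.0203  0.      0.      0.    ]
 [ 0.0294  0.014  -0.0203  0.      0.      0.    ]
 [ 0.0294  0.014  -0.0203  0.      0.      0.    ]]
```

>>> carry_out --motion '[0.014, 0.003, -0.009, -2.1, -0.3, 0, -1, 0.014, 0.003, -0.009, -2.1, -0.3, 0, -1, 0.014, 0.004, -0.009, -2.1, -0.3, 0, -1, 0.014, 0.004, -0.008, -2.1, -0.3, 0, -1, 0.014, 0.004, -0.008, -2.1, -0.3, 0, -1]'

```text
t: 13.2
tool_pos: [0.7072, -0.1234, 0.3002]
orientation: [-1.005, 1.162, -1.414]
force: [0.4, 0.2, -3.0]
opening: 0.0116
```

>>> carry_out --motion '[0.014, 0.005, -0.008, -2.1, -0.3, 0, -1, 0.014, 0.005, -0.008, -2.1, -0.3, 0, -1, 0.014, 0.005, -0.008, -2.1, -0.3, 0, -1, 0.014, 0.006, -0.008, -2.1, -0.3, 0, -1, 0.014, 0.006, -0.008, -2.1, -0.3, 0, -1]'

```text
t: 13.7
tool_pos: [0.6599, -0.1907, 0.2677]
orientation: [-1.148, 1.287, -1.306]
force: [0.3, 0.2, -3.1]
opening: 0.0114
```

Run:
```python
from pl import *
show(); plan([0.541,-0.323,0.18],down(-0.126),5)
```

```text
t 13.7 q [-0.354  0.343  1.131 -0.003  1.657 -0.235] p [ 0.6599 -0.1907  0.2677] y [ 0.009 -0.007 -1.   ] z [ 0.993 -0.119  0.01 ] zyaw -0.1197 F [ 0.35  0.22 -3.13] T [-0.081 -0.089  0.02 ] op 0.0114
[[ 0.029   0.0175 -0.0206 -0.1136  0.0719  0.066 ]
 [ 0.029   0.0175 -0.0205 -0.1136  0.0719  0.066 ]
 [ 0.0291  0.0175 -0.0205 -0.1136  0.0719  0.066 ]
 [ 0.0291  0.0175 -0.0204 -0.1136  0.0719  0.066 ]
 [ 0.0292  0.0175 -0.0203 -0.1136  0.0719  0.066 ]]
```

>>> carry_out --motion '[0.029, 0.017, -0.02, -0.1, 0.1, 0, -1, 0.029, 0.017, -0.02, -0.1, 0.1, 0, -1, 0.029, 0.017, -0.02, -0.1, 0, 0, -1, 0.029, 0.017, -0.02, -0.1, 0, 0, -1, 0.024, 0.015, -0.016, 0, 0, 0, -1]'

```text
t: 14.2
tool_pos: [0.5458, -0.3234, 0.1812]
orientation: [-1.154, 1.29, -1.301]
force: [0.3, -0.0, -1.9]
opening: 0.0114
```

>>> carry_out --motion '[0, 0.018, 0, 0, 0, 0, -1, 0, 0.018, 0, 0, 0, 0, -1, 0, 0.018, 0, 0, 0, 0, -1, 0, 0.01, 0, 0, 0, 0, -1, 0, 0.003, 0, 0, 0, 0, -1]'

```text
t: 14.7
tool_pos: [0.5395, -0.3297, 0.1085]
orientation: [-1.154, 1.298, -1.304]
force: [0.7, 1.0, -3.1]
opening: 0.0116
```

Run:
```python
from pl import *
show(); plan([0.541,-0.323,0.067],down(-0.126),5); snap("d1",(140,90,180,180),(370,150,160,160))
```

```text
t 14.7 q [-0.626  0.277  1.502 -0.007  1.361 -0.501] p [ 0.5395 -0.3297  0.1085] y [-0.002 -0.006 -1.   ] z [ 0.992 -0.123 -0.001] zyaw -0.1234 F [ 0.66  1.03 -3.1 ] T [-0.065 -0.074  0.017] op 0.0116
[[-0.0014  0.0083  0.0001  0.0138  0.03    0.0763]
 [-0.0014  0.0083  0.0001  0.0138  0.03    0.0763]
 [-0.0014  0.0083  0.0001  0.0138  0.03    0.0763]
 [-0.0014  0.0083  0.0001  0.0138  0.03    0.0763]
 [-0.0014  0.0083  0.0001  0.0138  0.03    0.0763]]
```

View pics/d1.png

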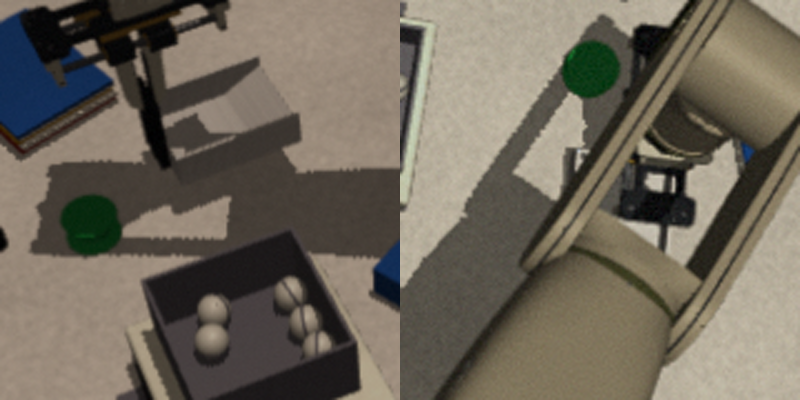

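>>> carry_out --motion '[0, 0.012, 0, 0, 0, 0, -1, 0, 0.011, 0, 0, 0, 0, -1, 0, 0.007, 0, 0, 0, 0, -1, 0, 0.004, 0, 0, 0, 0, -1, 0, 0.003, 0, 0, 0, 0, -1]'

```text
t: 15.3
tool_pos: [0.5424, -0.3309, 0.0728]
orientation: [-1.153, 1.291, -1.308]
force: [0.7, -0.1, -2.1]
opening: 0.0116
```

Run:
```python
from pl import *
show(); snap("d2",(140,90,180,180),(370,150,160,160))
```

```text
t 15.3 q [-0.625  0.311  1.528 -0.007  1.294 -0.501] p [ 0.5424 -0.3309  0.0728] y [ 0.003 -0.01  -1.   ] z [ 0.993 -0.122  0.004] zyaw -0.1219 F [ 0.71 -0.06 -2.05] T [-0.132 -0.122 -0.   ] op 0.0116
```

View pics/d2.png

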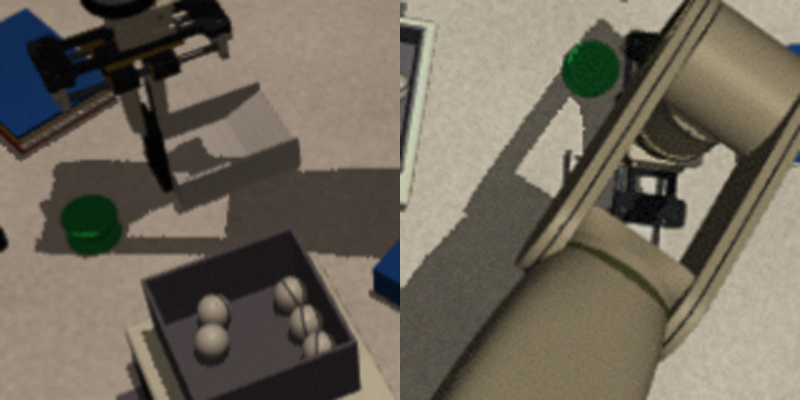

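Still 4–5 mm to go; I'll lower until contact.

>>> carry_out --motion '[0, 0.003, 0, 0, 0, 0, -1, 0, 0.002, 0, 0, 0, 0, -1, 0, 0.002, 0, 0, 0, 0, -1, 0, 0.002, 0, 0, 0, 0, -1, 0, 0.002, 0, 0, 0, 0, -1]'

```text
t: 15.9
tool_pos: [0.5446, -0.3319, 0.0673]
orientation: [-1.152, 1.286, -1.311]
force: [-4.8, 4.4, 11.4]
opening: 0.0118
```

Run:
```python
from pl import *
show()
```

```text
t 15.9 q [-0.624  0.318  1.531 -0.006  1.28  -0.501] p [ 0.5446 -0.3319  0.0673] y [ 0.007 -0.012 -1.   ] z [ 0.993 -0.121  0.009] zyaw -0.1217 F [-4.78  4.39 11.38] T [ 0.907  1.437 -0.003] op 0.0118
```

On the counter (z 0.0673 as at the grasp, contact force 11 N). Releasing.

>>> carry_out --motion '[0, -0.001, 0, 0, 0, 0, -0.2, 0, 0, 0, 0, 0, 0, 0.2, 0, 0, 0, 0, 0, 0, 0.5, 0, 0, 0, 0, 0, 0, 0.7, 0, 0, 0, 0, 0, 0, 0.7]'

```text
t: 16.4
tool_pos: [0.546, -0.3331, 0.0708]
orientation: [-1.151, 1.282, -1.315]
force: [-0.3, 0.6, -0.1]
opening: 0.0471
```

>>> carry_out --motion '[0, -0.01, 0, 0, 0, 0, 0.7, 0, -0.03, 0, 0, 0, 0, 0.7, 0, -0.04, 0, 0, 0, 0, 0.7, 0, -0.04, 0, 0, 0, 0, 0.7, 0, -0.03, 0, 0, 0, 0, 0.7]'

```text
t: 16.9
tool_pos: [0.5407, -0.3283, 0.2201]
orientation: [-1.154, 1.294, -1.304]
force: [0.4, 0.1, 0.4]
opening: 0.0791
```

Run:
```python
from pl import *
show(); snap("d3",(140,90,180,180),(370,150,160,160))
plan([0.434,0.393,0.22],down(1.177),20)
```

```text
t 16.9 q [-0.623  0.208  1.375 -0.006  1.553 -0.501] p [ 0.5407 -0.3283  0.2201] y [ 0.    -0.008 -1.   ] z [ 0.993 -0.122  0.001] zyaw -0.1219 F [0.41 0.09 0.36] T [-0.095  0.03  -0.016] op 0.0791
[[-0.0352 -0.0003 -0.0098  0.0006 -3.7207  0.0434]
 [-0.0358 -0.0002 -0.0075  0.0006 -3.7207  0.0434]
 [-0.0362 -0.0002 -0.0052  0.0006 -3.7207  0.0434]
 [-0.0364 -0.0002 -0.0028  0.0006 -3.7207  0.0434]
 [-0.0365 -0.0002 -0.0004  0.0006 -3.7207  0.0434]
 [-0.0365 -0.0001  0.0019  0.0006 -3.7207  0.0434]
 [-0.0363 -0.0001  0.0043  0.0006 -3.7207  0.0434]
 [-0.0359 -0.0001  0.0067  0.0006 -3.7207  0.0434]
 [-0.0354 -0.      0.009   0.0006 -3.7207  0.0434]
 [-0.0348 -0.      0.0113  0.0006 -3.7207  0.0434]
 [-0.034   0.      0.0135  0.0006 -3.7207  0.0434]
 [-0.033   0.      0.0157  0.0006 -3.7207  0.0434]
 [-0.0319  0.0001  0.0178  0.0006 -3.7207  0.0434]
 [-0.0307  0.0001  0.0198  0.0006 -3.7207  0.0434]
 [-0.0294  0.0001  0.0218  0.0006 -3.7207  0.0434]
 [-0.0279  0.0001  0.0236  0.0006 -3.7207  0.0434]
 [-0.0263  0.0001  0.0254  0.0006 -3.7207  0.0434]
 [-0.0246  0.0002  0.027   0.0006 -3.7207  0.0434]
 [-0.0228  0.0002  0.0286  0.0006 -3.7207  0.0434]
 [-0.0209  0.0002  0.03    0.0006 -3.7207  0.0434]]
```

View pics/d3.png

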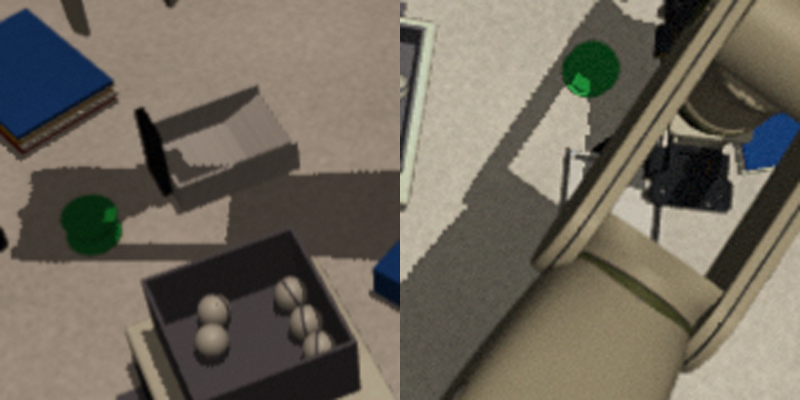

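The tray stands upright, empty and released, and the five capsules are in the hopper. I'll move to the key block.

>>> carry_out --motion '[-0.035, 0, -0.01, 0, -3.7, 0, 0.3, -0.036, 0, -0.008, 0, -3.7, 0, 0.3, -0.036, 0, -0.005, 0, -3.7, 0, 0.3, -0.036, 0, -0.003, 0, -3.7, 0, 0.3, -0.036, 0, 0, 0, -3.7, 0, 0.3]'

```text
t: 17.5
tool_pos: [0.5138, -0.1493, 0.2221]
orientation: [-1.305, 1.045, -1.07]
force: [0.6, 0.2, 0.1]
opening: 0.0605
```

>>> carry_out --motion '[-0.036, 0, 0.002, 0, -3.7, 0, 0.3, -0.036, 0, 0.004, 0, -3.7, 0, 0.3, -0.036, 0, 0.007, 0, -3.7, 0, 0.3, -0.035, 0, 0.009, 0, -3.7, 0, 0.3, -0.035, 0, 0.011, 0, -3.7, 0, 0.3]'

```text
t: 18.0
tool_pos: [0.482, 0.0373, 0.2183]
orientation: [-1.426, 0.793, -0.814]
force: [-0.7, 0.9, 0.4]
opening: 0.0607
```

>>> carry_out --motion '[-0.034, 0, 0.013, 0, -3.7, 0, 0.3, -0.033, 0, 0.016, 0, -3.7, 0, 0.3, -0.032, 0, 0.018, 0, -3.7, 0, 0.3, -0.031, 0, 0.02, 0, -3.7, 0, 0.3, -0.029, 0, 0.022, 0, -3.7, 0, 0.3]'

```text
t: 18.5
tool_pos: [0.4483, 0.2249, 0.2151]
orientation: [-1.512, 0.534, -0.553]
force: [-0.1, 0.5, -0.4]
opening: 0.0604
```

Run:
```python
from pl import *
show(); plan([0.434,0.393,0.18],down(1.177),5)
```

```text
t 18.5 q [ 0.375 -0.143  1.743 -0.016  1.539 -0.502] p [0.4483 0.2249 0.2151] y [ 0.007 -0.014 -1.   ] z [ 0.639  0.769 -0.006] zyaw 0.8769 F [-0.14  0.53 -0.43] T [-0.037  0.021 -0.024] op 0.0604
[[-0.0238  0.0065  0.0241  0.094  -3.4378  0.154 ]
 [-0.0223  0.0066  0.0254  0.094  -3.4378  0.154 ]
 [-0.0207  0.0067  0.0267  0.094  -3.4378  0.154 ]
 [-0.0191  0.0068  0.0279  0.094  -3.4378  0.154 ]
 [-0.0173  0.0069  0.029   0.094  -3.4378  0.154 ]]
```

>>> carry_out --motion '[-0.024, 0.006, 0.024, 0.1, -3.4, 0.2, 0.3, -0.022, 0.007, 0.025, 0.1, -3.4, 0.2, 0.3, -0.02, 0.007, 0.026, 0.1, -3.4, 0.2, 0.3, -0.018, 0.007, 0.026, 0.1, -3.4, 0.1, 0.3, -0.015, 0.006, 0.024, 0.1, -3.4, 0.1, 0.3]'

```text
t: 19.0
tool_pos: [0.4303, 0.3917, 0.1802]
orientation: [-1.548, 0.299, -0.3]
force: [0.8, -0.6, -0.3]
opening: 0.0603
```

Run:
```python
from pl import *
show(); snap("k1",(360,270,160,160),(130,180,120,120))
plan([0.434,0.393,0.13],down(1.177),5)
_,p,r=cur(); print(proj("scene",p+r.apply([[0,.019,0],[0,0,0]])),proj("top",p+r.apply([[0,.019,0],[0,0,0]])))
```

```text
t 19.0 q [ 0.65   0.093  1.576  0.001  1.472 -0.539] p [0.4303 0.3917 0.1802] y [ 0.001  0.002 -1.   ] z [0.373 0.928 0.002] zyaw 1.1888 F [ 0.77 -0.56 -0.35] T [-0.004  0.01  -0.028] op 0.0603
[[ 0.0009  0.0098  0.0004 -0.0134  0.1559 -0.019 ]
 [ 0.0009  0.0098  0.0004 -0.0134  0.1559 -0.019 ]
 [ 0.0009  0.0098  0.0004 -0.0134  0.1559 -0.019 ]
 [ 0.0009  0.0098  0.0004 -0.0134  0.1559 -0.019 ]
 [ 0.0009  0.0098  0.0004 -0.0134  0.1559 -0.019 ]]
[[468.1836 336.6939]
 [470.4969 331.4063]] [[177.4379 250.6231]
 [175.5401 250.0415]]
```

View pics/k1.png

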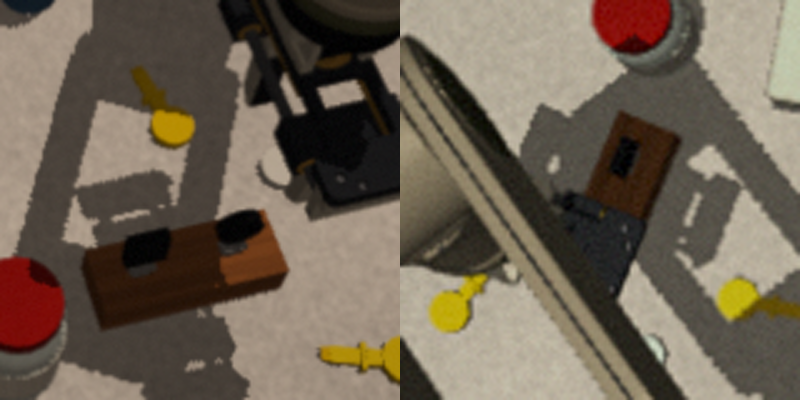

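```bash
cat >> pl.py <<'E'
def gov(img,cam,o,k,op=0.06):
    _,p,r=cur()
    def ln(a,b,c): 
        q=(proj(cam,p+r.apply([a,b]))-o+.5)*k; cv2.line(img,tuple(map(int,q[0])),tuple(map(int,q[1])),c,1,cv2.LINE_AA)
    for s in (-1,1):
        for dx in (-.0075,.0075):
            ln([dx,.019,s*op/2],[dx,-.065,s*op/2],(0,0,255)); ln([dx,.019,s*(op/2+.017)],[dx,-.065,s*(op/2+.017)],(0,0,255))
    for s in (-1,1):
        for t in (-1,1):
            ln([s*.0375,-.065,-.094],[s*.0375,-.065,.094],(0,255,255)); ln([-.0375,-.065,t*.094],[.0375,-.065,t*.094],(0,255,255))
            ln([s*.0375,-.065,t*.094],[s*.0375,-.165,t*.094],(0,255,0))
E
python3 - <<'E'
from pl import *
a=cv2.imread("pics/k1_s.png"); b=cv2.imread("pics/k1_t.png"); k=2.5
A=cv2.resize(a[200:440,360:520],(400,600),interpolation=2); B=cv2.resize(b[140:380,100:260],(400,600),interpolation=2)
gov(A,"scene",np.array([360,200]),k); gov(B,"top",np.array([100,140]),k)
cv2.imwrite("pics/k2.png",np.hstack([A,B]))
E
```

```text
(no output)
```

View pics/k2.png

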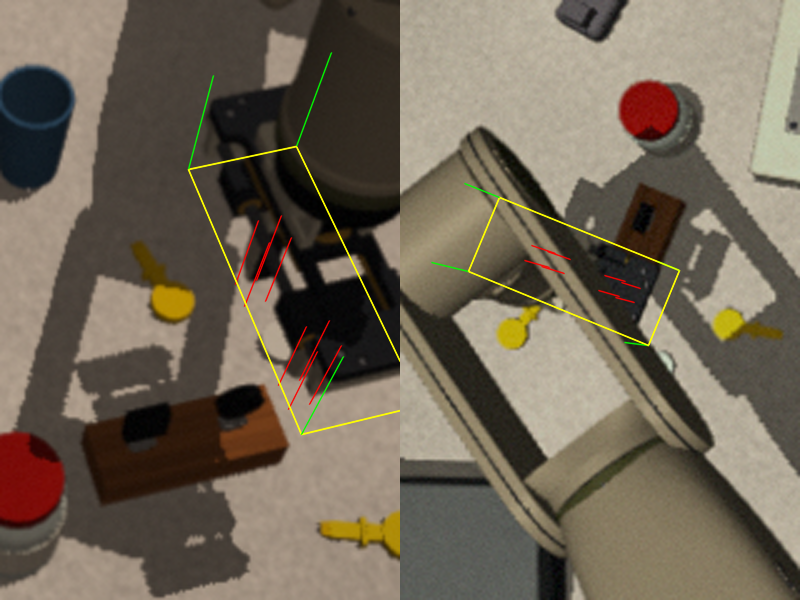

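Run:
```python
from pl import *
p=np.array([.5408,-.3233,.0675]); r=R.from_rotvec([-1.146,1.296,-1.306])
for y in (.019,.01,0,-.01):
    print(y,[((proj("scene",p+r.apply([dx,y,dz]))[0]-[180,100]+.5)*6.667).round(0).tolist() for dx in (-.0075,.0075) for dz in (.006,.015)])
show(); plan([0.434,0.393,0.12],down(1.177),5)
```

```text
0.019 [[211.0, 420.0], [187.0, 429.0], [195.0, 394.0], [172.0, 402.0]]
0.01 [[207.0, 403.0], [183.0, 411.0], [191.0, 376.0], [168.0, 384.0]]
0 [[202.0, 382.0], [178.0, 391.0], [187.0, 356.0], [163.0, 364.0]]
-0.01 [[197.0, 362.0], [173.0, 371.0], [182.0, 335.0], [158.0, 344.0]]
t 19.1 q [ 0.651  0.094  1.576  0.002  1.471 -0.539] p [0.4292 0.3927 0.1791] y [-0.001  0.002 -1.   ] z [0.371 0.929 0.001] zyaw 1.1906 F [-0.01 -1.27 -0.03] T [ 0.005  0.037 -0.016] op 0.0607
[[ 0.0009  0.0118  0.0004 -0.0134  0.1559 -0.019 ]
 [ 0.0009  0.0118  0.0004 -0.0134  0.1559 -0.019 ]
 [ 0.0009  0.0118  0.0004 -0.0134  0.1559 -0.019 ]
 [ 0.0009  0.0118  0.0004 -0.0134  0.1559 -0.019 ]
 [ 0.0009  0.0118  0.0004 -0.0134  0.1559 -0.019 ]]
```

>>> carry_out --motion '[0.001, 0.015, 0.001, 0, 0.2, 0, 0.3, 0.001, 0.016, 0.001, 0, 0.2, 0, 0.3, 0.001, 0.016, 0.001, 0, 0.2, 0, 0.3, 0.001, 0.016, 0, 0, 0.2, 0, 0.3, 0.001, 0.012, 0, 0, 0, 0, 0.3]'

```text
t: 19.6
tool_pos: [0.4362, 0.3903, 0.0987]
orientation: [-1.547, 0.315, -0.314]
force: [0.2, 0.1, 0.3]
opening: 0.0604
```

Run:
```python
from pl import *
show(); a=imaging.read_camera("scene"); k=5
A=cv2.resize(a[300:420,380:540],(800,600),interpolation=2)
gov(A,"scene",np.array([380,300]),k)
cv2.imwrite("pics/k3.png",A)
plan([0.434,0.393,0.066],down(1.177),5)
```

```text
t 19.6 q [ 0.642  0.165  1.649  0.001  1.327 -0.528] p [0.4362 0.3903 0.0987] y [-0.     0.001 -1.   ] z [0.39  0.921 0.001] zyaw 1.1698 F [0.16 0.15 0.26] T [-0.041  0.002 -0.011] op 0.0604
[[-0.0005  0.0061  0.0006  0.0246 -0.0828 -0.021 ]
 [-0.0005  0.0061  0.0006  0.0246 -0.0828 -0.021 ]
 [-0.0005  0.0061  0.0006  0.0246 -0.0828 -0.021 ]
 [-0.0005  0.0061  0.0006  0.0246 -0.0828 -0.021 ]
 [-0.0005  0.0061  0.0006  0.0246 -0.0828 -0.021 ]]
```

View pics/k3.png

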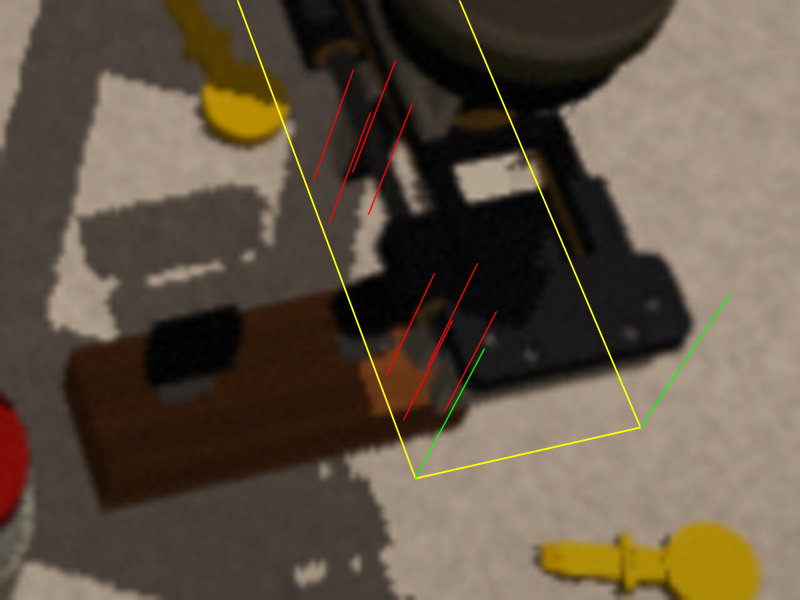

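The gripper straddles the round key (bow at crop (365,310)), and the plan corrects the small offset. Descending.

>>> carry_out --motion '[-0.001, 0.008, 0.001, 0, -0.1, 0, 0.3, -0.001, 0.008, 0.001, 0, -0.1, 0, 0.3, -0.001, 0.007, 0.001, 0, -0.1, 0, 0.3, 0, 0.006, 0, 0, 0, 0, 0.3, 0, 0.004, 0, 0, 0, 0, 0.3]'

```text
t: 20.15
tool_pos: [0.4343, 0.3925, 0.0611]
orientation: [-1.549, 0.313, -0.311]
force: [-0.3, -0.1, 0.6]
opening: 0.0602
```

Run:
```python
from pl import *
show(); a=imaging.read_camera("scene"); k=5
A=cv2.resize(a[300:420,380:540],(800,600),interpolation=2)
cv2.imwrite("pics/k4.png",A)
plan([0.434,0.393,0.065],down(1.177),5)
```

```text
t 20.15 q [ 0.647  0.207  1.675  0.     1.262 -0.526] p [0.4343 0.3925 0.0611] y [-0.002 -0.001 -1.   ] z [ 0.387  0.922 -0.002] zyaw 1.1732 F [-0.3  -0.13  0.64] T [0.008 0.016 0.004] op 0.0602
[[-0.0001 -0.0009  0.0001  0.0257 -0.043  -0.0204]
 [-0.0001 -0.0009  0.0001  0.0257 -0.043  -0.0204]
 [-0.0001 -0.0009  0.0001  0.0257 -0.043  -0.0204]
 [-0.0001 -0.0009  0.0001  0.0257 -0.043  -0.0204]
 [-0.     -0.0009  0.0001  0.0257 -0.043  -0.0204]]
```

View pics/k4.png

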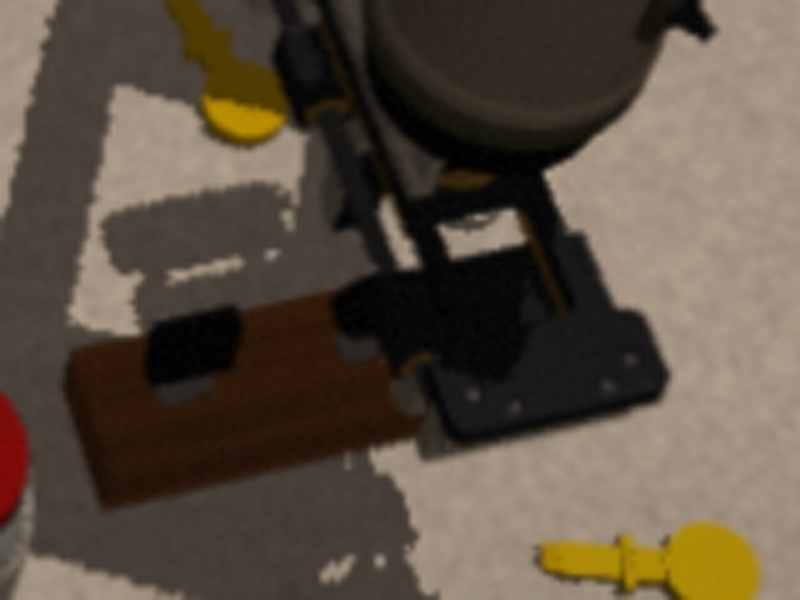

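>>> carry_out --motion '[0, -0.003, 0, 0, 0, 0, 0, 0, 0, 0, 0, 0, 0, -0.4, 0, 0, 0, 0, 0, 0, -0.6, 0, 0, 0, 0, 0, 0, -0.7, 0, 0, 0, 0, 0, 0, -0.7]' --squeeze 10

```text
t: 20.7
tool_pos: [0.4348, 0.3931, 0.0653]
orientation: [-1.548, 0.312, -0.311]
force: [-0.5, 0.9, 0.2]
opening: 0.0247
```

>>> carry_out --motion '[0, 0, 0, 0, 0, 0, -1, 0, 0, 0, 0, 0, 0, -1, 0, 0, 0, 0, 0, 0, -1, 0, 0, 0, 0, 0, 0, -1, 0, 0, 0, 0, 0, 0, -1]'

```text
t: 21.2
tool_pos: [0.435, 0.3932, 0.0656]
orientation: [-1.548, 0.312, -0.312]
force: [1.3, 0.3, 1.1]
opening: 0.0086
```

Run:
```python
from pl import *
show(); a=imaging.read_camera("scene"); k=5
A=cv2.resize(a[300:420,380:540],(800,600),interpolation=2)
cv2.imwrite("pics/k5.png",A)
```

```text
t 21.2 q [ 0.647  0.202  1.671  0.     1.268 -0.526] p [0.435  0.3932 0.0656] y [-0.  0. -1.] z [0.387 0.922 0.   ] zyaw 1.1735 F [1.28 0.33 1.09] T [-0.041  0.014  0.036] op 0.0086
```

View pics/k5.png

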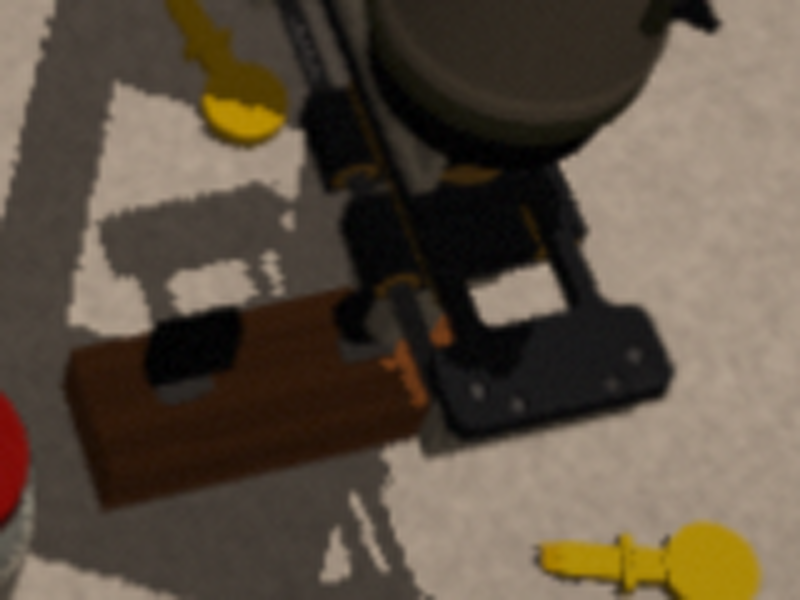

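Opening of 8.6 mm matches the bow thickness and the wrist force is small. I'll firm the grip and lift straight up.

>>> carry_out --motion '[0, 0, 0, 0, 0, 0, -1, 0, -0.005, 0, 0, 0, 0, -1, 0, -0.008, 0, 0, 0, 0, -1, 0, -0.012, 0, 0, 0, 0, -1, 0, -0.02, 0, 0, 0, 0, -1]' --squeeze 40

```text
t: 21.75
tool_pos: [0.4331, 0.3918, 0.1101]
orientation: [-1.552, 0.315, -0.309]
force: [-1.0, 0.1, 0.4]
opening: 0.0082
```

>>> carry_out --motion '[0, -0.03, 0, 0, 0, 0, -1, 0, -0.03, 0, 0, 0, 0, -1, 0, -0.03, 0, 0, 0, 0, -1, 0, -0.02, 0, 0, 0, 0, -1, 0, -0.005, 0, 0, 0, 0, -1]'

```text
t: 22.25
tool_pos: [0.4345, 0.3927, 0.2379]
orientation: [-1.547, 0.311, -0.312]
force: [0.6, 0.2, -1.0]
opening: 0.0083
```

Run:
```python
from pl import *
show(); snap("k6",(380,230,160,160),(130,180,120,120))
plan([0.6305,0.158,0.20],down(-0.17+np.pi/2),10)
```

```text
t 22.25 q [ 0.647  0.078  1.485  0.     1.576 -0.526] p [0.4345 0.3927 0.2379] y [ 0.001  0.001 -1.   ] z [0.387 0.922 0.002] zyaw 1.1735 F [ 0.62  0.21 -1.  ] T [-0.032  0.051 -0.055] op 0.0083
[[ 0.0272  0.0036 -0.014  -0.0003 -1.3024 -0.0022]
 [ 0.0269  0.0036 -0.0146 -0.0003 -1.3024 -0.0022]
 [ 0.0265  0.0036 -0.0152 -0.0003 -1.3024 -0.0022]
 [ 0.0262  0.0036 -0.0158 -0.0003 -1.3024 -0.0022]
 [ 0.0258  0.0036 -0.0164 -0.0003 -1.3024 -0.0022]
 [ 0.0254  0.0036 -0.017  -0.0003 -1.3024 -0.0022]
 [ 0.025   0.0036 -0.0176 -0.0003 -1.3024 -0.0022]
 [ 0.0246  0.0036 -0.0181 -0.0003 -1.3024 -0.0022]
 [ 0.0242  0.0036 -0.0187 -0.0003 -1.3024 -0.0022]
 [ 0.0238  0.0036 -0.0192 -0.0003 -1.3024 -0.0022]]
```

View pics/k6.png

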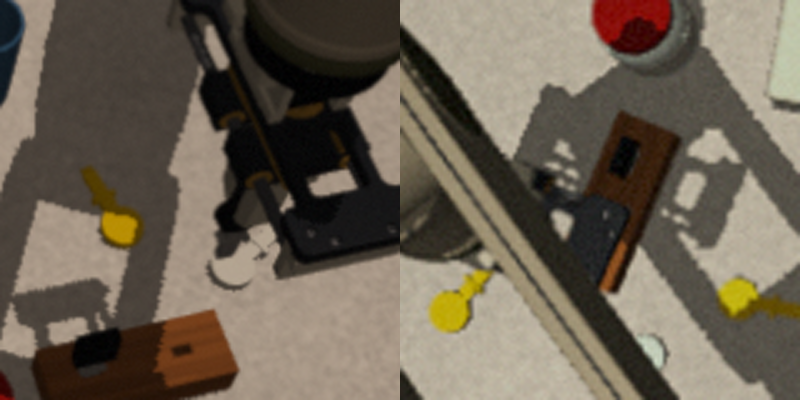

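The key is out (the slot at scene crop (181,350) is empty, the square key untouched). Moving above the lock.

>>> carry_out --motion '[0.027, 0.003, -0.014, 0, -1.3, 0, -1, 0.027, 0.003, -0.015, 0, -1.3, 0, -1, 0.027, 0.003, -0.015, 0, -1.3, 0, -1, 0.026, 0.003, -0.016, 0, -1.3, 0, -1, 0.026, 0.003, -0.016, 0, -1.3, 0, -1]'

```text
t: 22.85
tool_pos: [0.5302, 0.2737, 0.2121]
orientation: [-1.565, 0.222, -0.206]
force: [-0.0, 0.9, 0.9]
opening: 0.0087
```

>>> carry_out --motion '[0.025, 0.003, -0.017, 0, -1.3, 0, -1, 0.025, 0.003, -0.018, 0, -1.3, 0, -1, 0.024, 0.003, -0.018, 0, -1.3, 0, -1, 0.022, 0.003, -0.018, 0, -1.3, 0, -1, 0.018, 0.003, -0.015, 0, -1, 0, -1]'

```text
t: 23.35
tool_pos: [0.6199, 0.1567, 0.1839]
orientation: [-1.576, 0.146, -0.106]
force: [0.1, 0.3, -0.4]
opening: 0.0088
```

Run:
```python
from pl import *
show(); snap("m1",(240,220,120,120),(230,110,100,100))
plan([0.6305,0.158,0.19],down(-0.17+np.pi/2),5)
```

```text
t 23.35 q [ 0.169  0.274  1.365 -0.003  1.529 -1.241] p [0.6199 0.1567 0.1839] y [-0.026 -0.007 -1.   ] z [ 0.159  0.987 -0.011] zyaw 1.4107 F [ 0.13  0.25 -0.44] T [ 0.019 -0.012  0.034] op 0.0088
[[ 0.0019 -0.0015  0.0009  0.1445  0.0769 -0.2906]
 [ 0.0019 -0.0015  0.0009  0.1445  0.0769 -0.2906]
 [ 0.002  -0.0015  0.0009  0.1445  0.0769 -0.2906]
 [ 0.002  -0.0015  0.0009  0.1445  0.0769 -0.2906]
 [ 0.002  -0.0014  0.0009  0.1445  0.0769 -0.2906]]
```

View pics/m1.png

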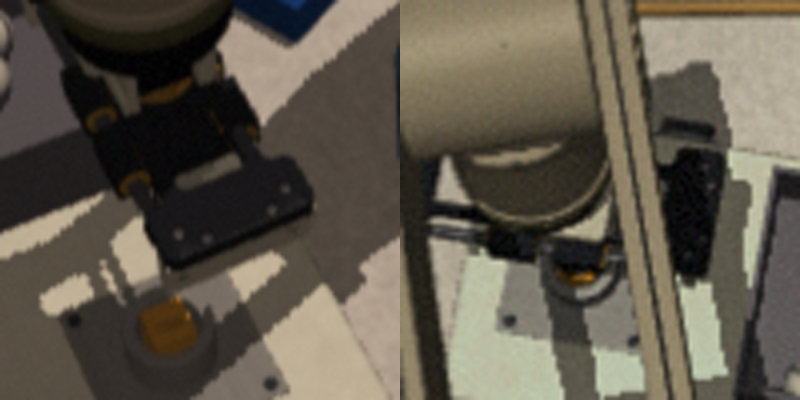

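The key is hidden behind the gripper body here, so I'll refine the keyhole estimate from the first pictures by colour segmentation, with the key slot as a bias check.

Run:
```python
from pl import *
def orange(f,roi):
    im=cv2.imread(f); x0,y0,w,h=roi; c=im[y0:y0+h,x0:x0+w].astype(int)
    m=((c[...,2]-c[...,0])>60)
    n,l,st,ce=cv2.connectedComponentsWithStats(m.astype(np.uint8)); i=1+np.argmax(st[1:,4])
    pts=np.argwhere(l==i)[:,::-1].astype(np.float32); hull=cv2.convexHull(pts); 
    mk=np.zeros((h,w),np.uint8); cv2.fillConvexPoly(mk,hull.astype(int),1); M=cv2.moments(mk,True)
    # slot: dark pixels inside hull weight
    g=c.sum(2); ins=mk>0; er=cv2.erode(mk,np.ones((3,3)))>0; w_=np.clip(np.percentile(g[er],70)-g,0,None)*er; yy,xx=np.mgrid[:h,:w]
    sl=[(w_*xx).sum()/w_.sum()+x0,(w_*yy).sum()/w_.sum()+y0]
    return np.array([M['m10']/M['m00']+x0,M['m01']/M['m00']+y0]),np.array(sl),st[i]
us,ss,_a=orange("pics/scene0.png",(270,295,45,45)); ut,stt,_b=orange("pics/top0.png",(255,158,40,35))
print(us,ss,_a,ut,stt,_b)
print("scene@97",atz("scene",us,.097),atz("scene",ss,.097)); print("top@97",atz("top",ut,.097),atz("top",stt,.097)); print(tri(us,ut),tri(ss,stt))
# key slot bias check
im=cv2.imread("pics/k6_s.png"); cv2.imwrite("pics/slot.png",cv2.resize(im[350:390,420:490],(700,400),interpolation=2))
s0=cv2.imread("pics/scene0.png");t0=cv2.imread("pics/top0.png")
cv2.imwrite("pics/lock.png",np.hstack([cv2.resize(s0[295:340,268:313],(400,400),interpolation=2),cv2.resize(t0[155:195,255:295],(400,400),interpolation=2)]))
```

```text
[290.0219 316.5792] [290.0553 316.6588] [ 12  14  17  16 157] [274.18 174.54] [273.9471 174.2709] [14 12 11 10 83]
scene@97 [0.6329 0.1587 0.097 ] [0.633  0.1589 0.097 ]
top@97 [0.6314 0.158  0.097 ] [0.6321 0.1586 0.097 ]
(array([0.6322, 0.1579, 0.095 ]), np.float64(0.1562773623992939)) (array([0.6326, 0.1585, 0.096 ]), np.float64(0.10531720686336143))
```

View pics/slot.png

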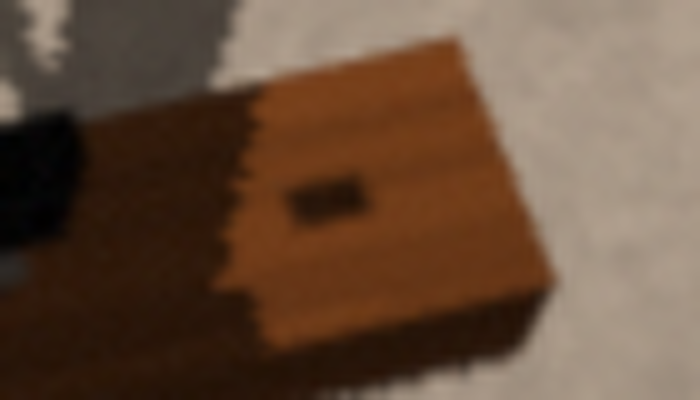

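View pics/lock.png

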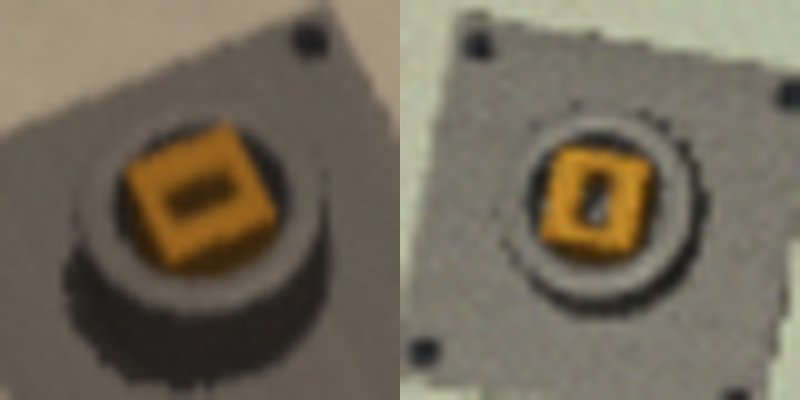

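Run:
```python
from pl import *
K=np.array([.435,.3932]); p=atz("scene",(452.5,369.5),.035); print("slot scene",p,"minus TCP",p[:2]-K)
bx=np.array([np.cos(-.394),np.sin(-.394)]); by=np.array([-bx[1],bx[0]]); print("along blockx/y",(p[:2]-K)@bx,(p[:2]-K)@by)
s=(290.3,315.5); t=(274.0,174.2)
print(atz("scene",s,.097),atz("top",t,.097),tri(s,t))
# round key in top0: bow top edge centre ~ z .087
print("top key",atz("top",(186.4-.4,251.4-.4),.08))
# square plug yaw in images
for c,a,b in (("scene",(235,125),(128,180)),("scene",(278,215),(175,265))):
    A=atz(c,(268+a[0]/8.889,295+a[1]/8.889),.097);B=atz(c,(268+b[0]/8.889,295+b[1]/8.889),.097); print(np.arctan2(*(A-B)[[1,0]]))
# dispenser yaw from plate holes in top at z~.06
h=[(477,45),(795,95),(425,350),(738,395)]
W=[atz("top",(255+(x-400)/10,155+y/10),.062)[:2] for x,y in h]; print(np.arctan2(*(W[0]-W[2])[::-1]),np.arctan2(*(W[0]-W[1])[::-1])-np.pi/2, sum(W)/4)
show()
```

```text
slot scene [0.4349 0.3934 0.035 ] minus TCP [-0.0001  0.0002]
along blockx/y -0.0002177766661704821 0.0001522002677150571
[0.6313 0.1571 0.097 ] [0.6323 0.1585 0.097 ] (array([0.6319, 0.1583, 0.0993]), np.float64(0.015363000448047615))
top key [0.4341 0.3901 0.08  ]
3.0615551160754046
3.030277822488233
-0.15700137358476685 -0.16764713241423745 [0.6318 0.1565]
t 23.45 q [ 0.167  0.276  1.365 -0.004  1.529 -1.24 ] p [0.62   0.1552 0.1829] y [-0.027 -0.008 -1.   ] z [ 0.162  0.987 -0.013] zyaw 1.4077 F [ 0.26  0.35 -0.61] T [ 0.021 -0.081 -0.046] op 0.0085
```

Keyhole at about (0.632, 0.158), yaw about -0.165; the slot check shows under 0.3 mm bias. Aligning above it.

Run:
```python
from pl import *
plan([0.632,0.158,0.165],down(-0.165+np.pi/2),4)
```

```text
[[ 0.003   0.0044  0.0012  0.1797  0.0245 -0.3637]
 [ 0.0029  0.0044  0.0012  0.1797  0.0245 -0.3637]
 [ 0.0029  0.0044  0.0012  0.1797  0.0245 -0.3637]
 [ 0.0029  0.0044  0.0012  0.1797  0.0245 -0.3637]]
```

>>> carry_out --motion '[0.003, 0.004, 0.001, 0.2, 0, -0.4, -1, 0.003, 0.004, 0.001, 0.2, 0, -0.4, -1, 0.003, 0.004, 0.001, 0.2, 0, -0.4, -1, 0.003, 0.003, 0.001, 0.1, 0, -0.3, -1, 0, 0, 0, 0, 0, 0, -1]'

```text
t: 23.95
tool_pos: [0.6298, 0.1599, 0.1627]
orientation: [-1.567, 0.129, -0.125]
force: [-0.1, -0.7, -0.8]
opening: 0.009
```

Run:
```python
from pl import *
show(); snap("m2",(250,270,80,80),(230,130,80,80))
plan([0.632,0.158,0.158],down(-0.165+np.pi/2),3)
```

```text
t 23.95 q [ 0.169  0.288  1.388  0.001  1.469 -1.24 ] p [0.6298 0.1599 0.1627] y [-0.002  0.001 -1.   ] z [0.161 0.987 0.   ] zyaw 1.4087 F [-0.06 -0.69 -0.79] T [-0.029  0.005  0.015] op 0.009
[[ 0.0008  0.0018 -0.0005 -0.0035  0.0539 -0.0408]
 [ 0.0008  0.0018 -0.0005 -0.0035  0.0539 -0.0408]
 [ 0.0008  0.0018 -0.0005 -0.0035  0.0539 -0.0408]]
```

View pics/m2.png

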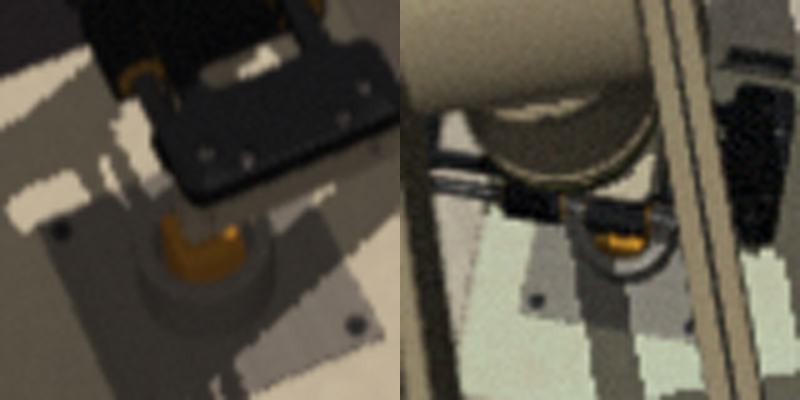

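>>> carry_out --motion '[0.001, 0.002, -0.001, 0, 0.1, 0, -1, 0.001, 0.002, -0.001, 0, 0, 0, -1, 0, 0.002, 0, 0, 0, 0, -1, 0, 0.002, 0, 0, 0, 0, -1, 0, 0, 0, 0, 0, 0, -1]'

```text
t: 24.55
tool_pos: [0.6322, 0.1576, 0.1559]
orientation: [-1.566, 0.129, -0.128]
force: [-0.1, -0.6, -0.3]
opening: 0.0084
```

Run:
```python
from pl import *
show(); plan([0.632,0.158,0.150],down(-0.165+np.pi/2),3)
```

```text
t 24.55 q [ 0.165  0.294  1.392  0.001  1.455 -1.242] p [0.6322 0.1576 0.1559] y [-0.     0.001 -1.   ] z [0.163 0.987 0.001] zyaw 1.4071 F [-0.08 -0.57 -0.35] T [ 0.009 -0.072 -0.036] op 0.0084
[[-0.0001  0.002   0.0001 -0.0133  0.0241 -0.0095]
 [-0.0001  0.002   0.0001 -0.0133  0.0241 -0.0095]
 [-0.0001  0.002   0.0001 -0.0133  0.0241 -0.0095]]
```

>>> carry_out --motion '[0, 0.002, 0, 0, 0, 0, -1, 0, 0.002, 0, 0, 0, 0, -1, 0, 0.002, 0, 0, 0, 0, -1, 0, 0.002, 0, 0, 0, 0, -1, 0, 0.002, 0, 0, 0, 0, -1]'

```text
t: 25.05
tool_pos: [0.6324, 0.1576, 0.1454]
orientation: [-1.566, 0.129, -0.129]
force: [-0.2, -0.2, -0.3]
opening: 0.0087
```

Run:
```python
from pl import *
show()
```

```text
t 25.05 q [ 0.165  0.301  1.404  0.001  1.437 -1.242] p [0.6324 0.1576 0.1454] y [ 0.     0.001 -1.   ] z [0.163 0.987 0.001] zyaw 1.4069 F [-0.22 -0.19 -0.29] T [ 0.003 -0.057 -0.003] op 0.0087
```

No contact 7 mm below the lock top, so the key is in the keyhole. I'll keep pushing.

>>> carry_out --motion '[0, 0.002, 0, 0, 0, 0, -1, 0, 0.002, 0, 0, 0, 0, -1, 0, 0.002, 0, 0, 0, 0, -1, 0, 0.002, 0, 0, 0, 0, -1, 0, 0.002, 0, 0, 0, 0, -1]'

```text
t: 25.55
tool_pos: [0.6342, 0.1576, 0.1385]
orientation: [-1.565, 0.125, -0.132]
force: [-2.0, -0.5, 8.6]
opening: 0.0082
```

Run:
```python
from pl import *
show()
```

```text
t 25.55 q [ 0.165  0.305  1.411  0.     1.42  -1.242] p [0.6342 0.1576 0.1385] y [ 0.005  0.001 -1.   ] z [0.163 0.987 0.002] zyaw 1.4069 F [-1.95 -0.47  8.61] T [-0.165  0.658  0.001] op 0.0082
```

Run:
```python
from pl import *
plan([0.6322,0.1577,0.1285],down(-0.165+np.pi/2),5)
```

```text
[[-0.0004  0.002  -0.     -0.0214  0.0124  0.0532]
 [-0.0004  0.002  -0.     -0.0214  0.0124  0.0532]
 [-0.0004  0.002  -0.     -0.0214  0.0124  0.0532]
 [-0.0004  0.002  -0.     -0.0214  0.0124  0.0532]
 [-0.0004  0.002  -0.     -0.0214  0.0124  0.0532]]
```

>>> carry_out --motion '[-0.001, 0.003, 0, 0, 0, 0.1, -1, -0.001, 0.003, 0, 0, 0, 0.1, -1, -0.001, 0.003, 0, 0, 0, 0.1, -1, 0, 0.003, 0, 0, 0, 0, -1, 0, 0.003, 0, 0, 0, 0, -1]'

```text
t: 26.05
tool_pos: [0.6366, 0.1581, 0.1358]
orientation: [-1.563, 0.118, -0.14]
force: [-4.9, -1.8, 12.3]
opening: 0.0082
```

Run:
```python
from pl import *
show(); plan([0.6322,0.1577,0.1245],down(-0.165+np.pi/2),5)
```

```text
t 26.05 q [ 0.165  0.304  1.418  0.001  1.405 -1.242] p [0.6366 0.1581 0.1358] y [ 0.015  0.003 -1.   ] z [0.163 0.987 0.005] zyaw 1.4066 F [-4.9  -1.84 12.29] T [-0.117  1.044  0.077] op 0.0082
[[-0.0009  0.0022 -0.0002 -0.0616  0.0092  0.1588]
 [-0.0009  0.0022 -0.0002 -0.0616  0.0092  0.1588]
 [-0.0009  0.0023 -0.0002 -0.0616  0.0092  0.1588]
 [-0.0009  0.0023 -0.0002 -0.0616  0.0092  0.1588]
 [-0.0009  0.0023 -0.0002 -0.0616  0.0092  0.1588]]
```

>>> carry_out --motion '[-0.002, 0, 0, 0, 0, 0.4, -1, -0.002, 0, 0, 0, 0, 0.3, -1, -0.002, 0, 0, 0, 0, 0.2, -1, -0.001, 0, 0, 0, 0, 0.1, -1, 0, 0, 0, 0, 0, 0, -1]'

```text
t: 26.55
tool_pos: [0.6316, 0.1585, 0.1372]
orientation: [-1.561, 0.128, -0.13]
force: [2.4, -0.3, 1.2]
opening: 0.0087
```

Run:
```python
from pl import *
show(); plan([0.6322,0.1577,0.1245],down(-0.165+np.pi/2),5)
```

```text
t 26.55 q [ 0.164  0.302  1.417  0.005  1.419 -1.243] p [0.6316 0.1585 0.1372] y [ 0.002  0.005 -1.   ] z [0.164 0.986 0.006] zyaw 1.406 F [ 2.44 -0.28  1.2 ] T [-0.215 -0.583 -0.067] op 0.0087
[[ 0.0001  0.0025 -0.0002 -0.0638  0.0025  0.01  ]
 [ 0.0001  0.0025 -0.0002 -0.0638  0.0025  0.01  ]
 [ 0.0001  0.0025 -0.0002 -0.0638  0.0025  0.01  ]
 [ 0.0001  0.0025 -0.0002 -0.0638  0.0025  0.01  ]
 [ 0.0001  0.0025 -0.0002 -0.0638  0.0025  0.01  ]]
```

>>> carry_out --motion '[-0.0005, 0.004, 0, -0.1, 0, 0.1, -1, -0.001, 0.004, 0, 0, 0, 0.2, -1, -0.001, 0.004, 0, 0, 0, 0.2, -1, -0.001, 0.004, 0, 0, 0, 0.2, -1, -0.001, 0.004, 0, 0, 0, 0.2, -1]' --squeeze 55

```text
t: 27.05
tool_pos: [0.6335, 0.1598, 0.1282]
orientation: [-1.559, 0.128, -0.131]
force: [-1.2, -2.8, 11.9]
opening: 0.008
```

Run:
```python
from pl import *
show(); plan([0.6322,0.1577,0.1245],down(-0.165+np.pi/2),5)
```

```text
t 27.05 q [ 0.164  0.313  1.421  0.007  1.404 -1.243] p [0.6335 0.1598 0.1282] y [ 0.002  0.008 -1.   ] z [0.164 0.986 0.008] zyaw 1.4059 F [-1.18 -2.83 11.89] T [-0.592  0.143  0.013] op 0.008
[[-0.0002  0.0007 -0.0005 -0.09    0.0007  0.0102]
 [-0.0002  0.0007 -0.0005 -0.09    0.0007  0.0102]
 [-0.0002  0.0007 -0.0005 -0.09    0.0007  0.0102]
 [-0.0002  0.0007 -0.0005 -0.09    0.0007  0.0102]
 [-0.0002  0.0007 -0.0005 -0.09    0.0007  0.0102]]
```

>>> carry_out --motion '[-0.001, 0.003, -0.001, -0.2, 0, 0.1, -1, -0.001, 0.004, -0.001, -0.2, 0, 0.2, -1, -0.001, 0.004, -0.001, -0.1, 0, 0.2, -1, -0.001, 0.004, -0.0005, -0.1, 0, 0.2, -1, -0.001, 0.004, -0.0005, 0, 0, 0.2, -1]'

```text
t: 27.55
tool_pos: [0.6344, 0.1592, 0.1242]
orientation: [-1.562, 0.127, -0.13]
force: [-5.2, -1.9, 20.6]
opening: 0.0087
```

Run:
```python
from pl import *
show(); plan([0.6322,0.1580,0.1245],down(-0.165+np.pi/2),5); snap("n1",(250,270,80,80),(230,130,80,80))
```

```text
t 27.55 q [ 0.165  0.319  1.422  0.004  1.398 -1.242] p [0.6344 0.1592 0.1242] y [ 0.002  0.004 -1.   ] z [0.163 0.987 0.005] zyaw 1.4067 F [-5.15 -1.95 20.64] T [-0.461  1.127 -0.022] op 0.0087
[[-0.0004 -0.0001 -0.0003 -0.0535  0.0098  0.0198]
 [-0.0004 -0.0001 -0.0003 -0.0535  0.0098  0.0198]
 [-0.0004 -0.0001 -0.0003 -0.0535  0.0098  0.0198]
 [-0.0004 -0.0001 -0.0003 -0.0535  0.0098  0.0198]
 [-0.0004 -0.0001 -0.0003 -0.0535  0.0098  0.0198]]
```

View pics/n1.png

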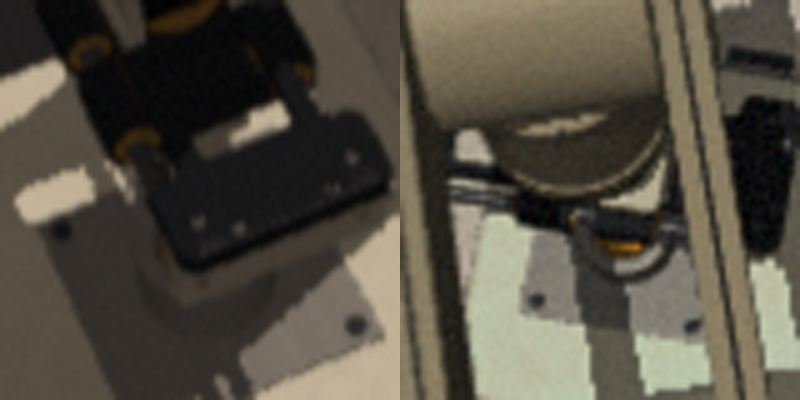

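Depth is about 28 mm and the force jumps to 20 N, so the shoulder is seated. I'll relax the side load while keeping the push, then turn.

>>> carry_out --motion '[-0.002, 0.003, -0.001, -0.1, 0, 0.1, -1, -0.002, 0.003, -0.001, -0.1, 0, 0.1, -1, -0.002, 0.003, 0, 0, 0, 0.1, -1, -0.001, 0.003, 0, 0, 0, 0.1, -1, -0.001, 0.003, 0, 0, 0, 0, -1]'

```text
t: 28.15
tool_pos: [0.6336, 0.1594, 0.1243]
orientation: [-1.561, 0.117, -0.14]
force: [-2.8, -3.1, 15.9]
opening: 0.0086
```

Run:
```python
from pl import *
show()
```

```text
t 28.15 q [ 0.167  0.304  1.439  0.002  1.383 -1.24 ] p [0.6336 0.1594 0.1243] y [ 0.015  0.004 -1.   ] z [0.163 0.987 0.007] zyaw 1.4069 F [-2.76 -3.14 15.9 ] T [-0.706  0.676 -0.036] op 0.0086
```

>>> carry_out --motion '[-0.002, 0.003, -0.001, 0, 6, 0.2, -1, -0.002, 0.003, -0.001, 0, 7, 0.2, -1, -0.001, 0.003, -0.001, 0, 7, 0.2, -1, -0.001, 0.003, -0.001, 0, 7, 0.1, -1, -0.001, 0.003, -0.001, 0, 7, 0.1, -1]'

```text
t: 28.65
tool_pos: [0.6335, 0.158, 0.1243]
orientation: [-1.464, 0.592, -0.62]
force: [-2.7, -3.4, 15.5]
opening: 0.0083
```

Run:
```python
from pl import *
show(); s,p,r=cur(); print(r.inv().apply(np.array([.632,.158,.1243])-p)); m=r.as_matrix()[:,1]; print("corr rot",np.degrees(r.inv().apply(np.cross(m,[0,0,-1]))))
```

```text
t 28.65 q [ 0.161  0.293  1.453  0.008  1.371 -0.634] p [0.6335 0.158  0.1243] y [ 0.024  0.012 -1.   ] z [0.701 0.713 0.025] zyaw 0.7939 F [-2.67 -3.37 15.53] T [-0.635  0.434  0.025] op 0.0083
[-0.0011 -0.0001 -0.001 ]
corr rot [-1.438  -0.      0.4808]
```

>>> carry_out --motion '[-0.001, 0.003, -0.001, -0.4, 7, 0.1, -1, -0.001, 0.003, -0.001, -0.4, 7, 0.1, -1, -0.001, 0.003, -0.001, -0.4, 7, 0.1, -1, -0.001, 0.003, -0.001, -0.3, 7, 0.1, -1, 0, 0.003, -0.001, -0.3, 7, 0.1, -1]'

```text
t: 29.15
tool_pos: [0.6336, 0.1576, 0.1243]
orientation: [-1.27, 1.088, -1.096]
force: [-3.2, -3.0, 15.8]
opening: 0.0079
```

Run:
```python
from pl import *
show(); s,p,r=cur(); print(r.inv().apply(np.array([.632,.158,.1243])-p)); m=r.as_matrix()[:,1]; print("corr rot",np.degrees(r.inv().apply(np.cross(m,[0,0,-1])))); snap("n2",(250,270,80,80),(230,130,80,80))
```

```text
t 29.15 q [0.164 0.309 1.433 0.002 1.39  0.007] p [0.6336 0.1576 0.1243] y [ 0.009  0.003 -1.   ] z [0.988 0.156 0.01 ] zyaw 0.1566 F [-3.2  -3.01 15.77] T [-0.786  0.861  0.068] op 0.0079
[-0.0006 -0.0001 -0.0015]
corr rot [-0.5491  0.     -0.1095]
```

View pics/n2.png

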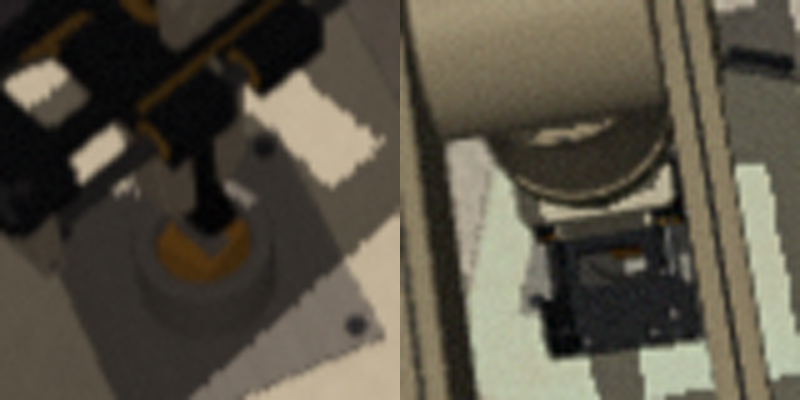

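The view now shows the bow standing right on the orange plug at crop (205,225), and the plug is turning. Finishing the turn.

>>> carry_out --motion '[0, 0.003, -0.001, -0.2, 6, 0, -1, 0, 0.003, -0.001, -0.2, 6, 0, -1, 0, 0.003, -0.001, -0.2, 6, 0, -1, 0, 0.003, -0.001, -0.2, 5, 0, -1, 0, 0.003, -0.001, -0.2, 3, 0, -1]'

```text
t: 29.75
tool_pos: [0.6332, 0.1573, 0.1242]
orientation: [-1.038, 1.436, -1.434]
force: [-3.8, -4.3, 15.9]
opening: 0.0079
```

Run:
```python
from pl import *
show(); s,p,r=cur(); print(r.inv().apply(np.array([.632,.158,.1243])-p)); m=r.as_matrix()[:,1]; print("corr rot",np.degrees(r.inv().apply(np.cross(m,[0,0,-1])))); snap("n3",(265,285,50,50),(230,130,80,80))
```

```text
t 29.75 q [0.163 0.312 1.429 0.004 1.395 0.475] p [0.6332 0.1573 0.1242] y [ 0.005  0.005 -1.   ] z [ 0.951 -0.308  0.003] zyaw -0.3134 F [-3.78 -4.28 15.92] T [-1.01   0.969  0.12 ] op 0.0079
[-0.0003 -0.0001 -0.0013]
corr rot [-0.1689  0.     -0.3263]
```

View pics/n3.png

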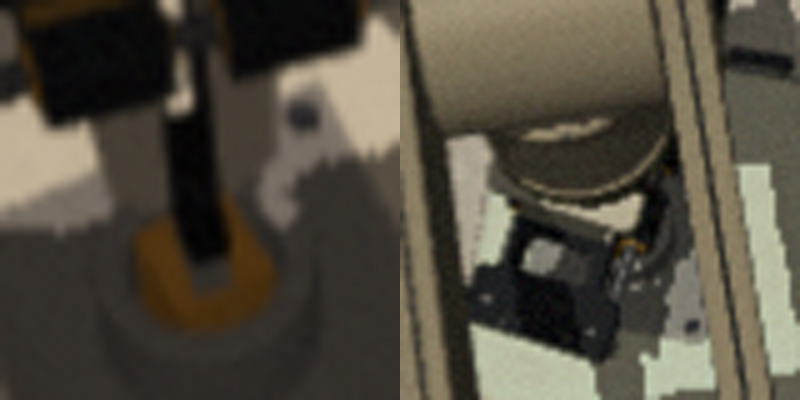

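>>> carry_out --motion '[0, 0.003, -0.001, 0, 0.5, 0, -1, 0, 0.003, -0.001, 0, 0.5, 0, -1, 0, 0.003, -0.001, 0, 0.3, 0, -1, 0, 0.003, -0.001, 0, 0.3, 0, -1, 0, 0.003, -0.001, 0, 0.3, 0, -1]'

```text
t: 30.35
tool_pos: [0.6331, 0.1574, 0.1242]
orientation: [-1.008, 1.448, -1.463]
force: [-4.1, -3.7, 17.5]
opening: 0.008
```

Run:
```python
from pl import *
show(); q=proj("scene",[[.632,.158,.097],[.632,.158,.146]]); print(((q-[265,285]+.5)*8).round(0))
a=imaging.read_camera("scene");b=imaging.read_camera("top"); cv2.imwrite("pics/fin_s.png",a);cv2.imwrite("pics/fin_t.png",b)
c=cv2.resize(a[285:335,265:315],(400,400),interpolation=2); d=cv2.resize(b[120:280,330:490],(400,400),interpolation=2); cv2.imwrite("pics/fin.png",np.hstack([c,d]))
```

```text
t 30.35 q [ 0.165  0.3    1.445 -0.001  1.379  0.512] p [0.6331 0.1574 0.1242] y [ 0.018  0.002 -1.   ] z [ 0.94  -0.34   0.016] zyaw -0.3464 F [-4.07 -3.7  17.47] T [-1.008  1.031  0.103] op 0.008
[[206. 252.]
 [194. 145.]]
```

View pics/fin_s.png

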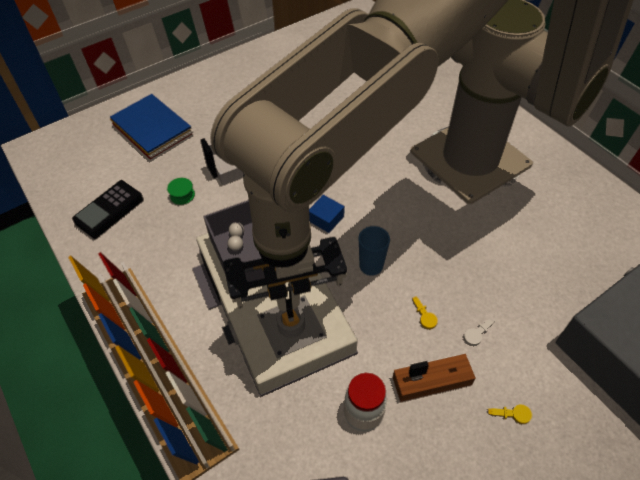

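View pics/fin.png

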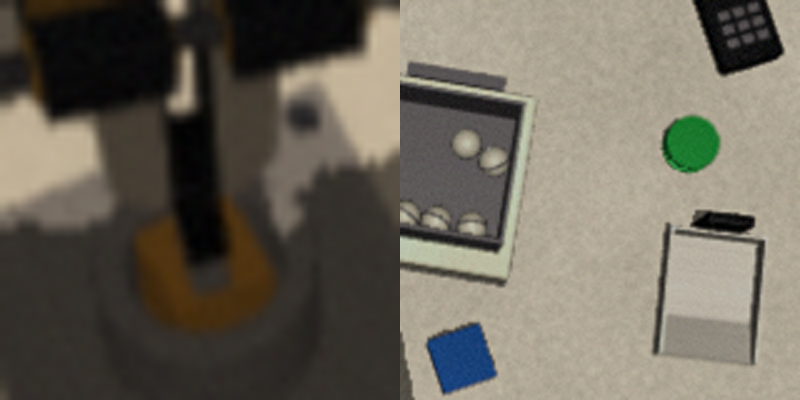

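Final checks look right: TCP turned 1.75 rad, torque about 0.10 N·m (the stated spring value), z steady at 0.1242 under 17 N, grip 8 mm on the bow, tray upright, five capsules in the hopper. Handing in.

Run:
```python
from plant import robot
print(robot.close_job())
```

```text
the job is handed in; nothing more can be done
None
```

The job is handed in at about t = 30 s of the 72 s allowed, and my last checks all agree that it worked. No verdict came back.

**What I did:**
- I lifted the tray by its grip plate and tipped all five capsules into the hopper. Then I set the empty tray back upright near its old place and let it go.
- I took the black round-bowed key, pushed it home past the sticky pins, and turned it clockwise. I handed in while still gripping it and pushing it down.

**Last checks:**
- **Capsules and tray:** the pictures show five capsules in the hopper, with the tray upright and empty. The square key and the four bystander things look unmoved.
- **Key depth:** the key reads about 28 mm deep, against the 24.5 mm needed. That assumes it did not slide in the jaws. The height stayed at 0.124 m under 16–20 N, so the shoulder is seated.
- **Turn:** the tool has turned about 1.75 rad. Less the 0.2 rad of play, that puts the lock near 1.5 rad. The twist at the wrist is about 0.10 N·m, as expected for the spring at a quarter turn.
- **Grip:** the jaws stand at 8 mm on the 9 mm bow, with the grip set to 55 N.

**What disagreed or is uncertain:**
- The fingertips looked 10–20 mm higher in the pictures than the stated tip length. It did no visible harm.
- About 4 N of side load remained at the end. The bow leans at most about 0.07 rad in the picture, within the 0.17 rad allowed.
- I could not read the lock angle directly; it is inferred from the tool's turn and the torque.

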